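Hover a near-field probe over a chip on the test pedestal

ROBOT

A 7-joint arm with a two-finger parallel gripper is mounted at the origin on the work surface. World frame = base frame: x ahead of the robot, y to its left, z up, the work surface at z = 0. Lengths are in m, angles in rad, forces in N, time in s.
With the tool pointing down it reaches from about 0.425 to 0.875 m from the base axis. Payload 4.7 kg.
Tool frame: the origin (TCP) lies midway between the tips of the shut fingers; the grasp point (between the pads) lies 19 mm behind it; z points along the fingers, y is the direction in which the jaws open and shut (so a half turn about z gives the same grasp; the last joint's range is limited). The gripper opens to 87 mm and grips with 3 to 60 N. Pads are 19 mm wide; open, the fingers measure 117 mm over their backs; the gripper's body (75 mm by 190 mm) begins 51 mm behind the grasp point.
Start: joints at [-1.139, 0.321, -0.07, 1.45, 0.023, 1.371, -0.057], TCP at [0.264, 0.594, 0.223] pointing down, gripper open.
Joint ranges: [-2.86, 2.86], [-0.3, 2.09], [-1.38, 1.24], [0.06, 2.45], [-1.56, 4.7], [0.09, 2.05], [-2.69, 2.69]. Speed limits (rad/s): [2.57, 2.57, 3.14, 3.14, 3.14, 3.14, 3.14].

INTERFACE

Orientations are given as a rotation vector (axis times angle).
In Python, from bench import * gives the robot as it stands.
- The arm moves only by the tool move_arm, never from a script. Its arguments are lists of equal length, an entry for each row: "jaw": the closure in counts, from 0 (fully open) to 255 (shut); "slide": the shift along the tool's x, y, z in cm, a list of three; "dr": the turn, a rotation vector about the tool's x, y, z in degrees, a list of three. A call has 1 to 5 rows; each row shifts and turns the commanded pose from where the row before left it, along the tool's axes as they then stand; what a row does not reach is not made up. A row lasts 1/10 s, in which the tool goes at most 50 mm and 8.59 degrees, less where a joint would pass 70% of its speed; a pose out of reach is approached as far as the arm can. A call with a gripper value outside its range is refused whole. The fingers move at their own pace and stop on an object; "force" is the grip in N (left out, the last holds). Time passes only in rows, so rows that do not move let the fingers close. It gives the time, the measured TCP pose, the force and the opening at its end, in the units of the state.
- get_state(): the state, without advancing time (a new reading comes with each control period).
- get_image(name): name is "side" or "top"; returns (picture, depth): 420x560x3 uint8, red, green, blue; 420x560 float32, m along the optical axis (not along the pixel's ray), 0 where there is no reading.
- camera_params(name): a dict with "K" (3x3 intrinsics, pixels), "extrinsics" (4x4, takes a point from camera to world coordinates). Camera axes: x right, y up, looking along -z (the intrinsics and any distortion apply to the point x, -y, -z); pixel columns grow to the right and rows downward; lengths in m; the calibration is good to about 2 mm. A picture is of the moment at which its call begins. camera_params takes no time and is no camera call.
- close_job(): hands the job in, once; it reports no verdict.
Trained networks look in the newest picture that a camera, given by its name, has taken for a name from the list of things; names that differ only in an ending like _2 or _b are one class to them, and where a whole thing is asked for, a point or a joint stands for the part that bears it (a point fixed in the world has none). Each returns a list of dicts, best first, with "score" (0 to 1); they miss things now and then, are a little off and sometimes report something else, mostly with a low value. They report only what shows in the picture. A call takes as long as a camera call.
- regions_of(camera, query): "mask" (420x560 bool, what is visible of it) and "xy" ([column, row] in pixels, amid what is visible of it).
The state is a dict: "time": time; "joint_positions": joint angles; "qd": joint speeds; "joint_torque": joint torques, N m; "position": TCP position; "tool_rot": TCP orientation; "ft_force": force on the tool from outside, world axes, zero at the start; "torque": the same for the moment, N m; "grip_width": opening from 0.0 (shut) to 1.0 (fully open).
Only numpy, scipy, OpenCV 4.12 (cv2) and the standard library are available. Lean on these libraries where they do the work, as an engineer would, in place of code of your own. Each camera call takes 0.05 s, during which the arm holds its last target.

TASK

Set the converter module level and centred on the small round top of the test pedestal and let go of it, then lift the near-field probe with the blue handle out of its holder and carry it across to the module, clear of the decade box in between. Finish still holding the probe upright and still over the module's black chip, centred on it, its flat yellow blade lined up with the chip's long side (either way round) and its tip about 8 mm above the chip. The probe must never touch the module, nothing may knock the decade box, and the other things on the bench are left alone.

Things in the scene. Friction and masses are not known exactly. Their poses are not given: they have to be found in the camera images.
- module: loose converter module, about 160 g: finned aluminium heat sink block 70 x 44 x 24 mm (x, y, z) with a green circuit board 3 mm thick on it (to z = 27 mm). Lies flat on the bench at the start, right way up. Origin at the centre of its underside, x along its 70 mm length, z up. Two blue capacitors 12 mm across stand on the board at x = -22 mm, y = +12 and -12 mm, up to z = 39 mm. Its 44 mm width suits a grasp from above
- chip (a point): centre of the top face of the black chip on the module, 16 mm from the module's centre along its +x, 31 mm above its underside; the chip is 20 mm long along the module's x and 12 mm wide, and stands 4 mm above the board; same axes as the module
- pedestal_top (a point): centre of the top of the test pedestal: a flat orange disc 32 mm across, 50 mm above the bench, on a thin steel post (20 mm) with a round dark foot 84 mm across and 8 mm high; fixed to the bench, stands left or right of the decade box
- probe: loose near-field probe, about 90 g, standing upright in its holder. Origin at the middle of its lower end, z up to its top, x along the width of its blade. From below: flat yellow blade 22 mm (x) by 6 mm (y), z = 0 to 24 mm; steel neck 8 mm thick to z = 60; black round collar 40 mm across, z = 60 to 66; blue handle 20 mm (x) by 16 mm (y), z = 66 to 112; brass stub 8 mm thick to z = 122
- probe_tip (a point): middle of the lower end of the probe's yellow blade (the probe's origin)
- holder: fixed probe holder, 76 x 76 mm, 75 mm high: two grey side walls and a black top plate 8 mm thick with a slot 30 mm (its x) by 14 mm (its y) in the middle; the probe hangs in the slot with its collar resting on the plate, blade along the slot, tip 15 mm above the bench; it comes out straight up. Origin at the centre of its underside; stands on the other side of the decade box from the pedestal
- decade_box: fixed grey decade resistance box 150 x 90 mm (x, y), between the pedestal and the probe holder, 95 mm high with black knobs on top up to 110 mm. Origin at the centre of its underside
- flux_bottle: loose white bottle, 44 mm across, 110 mm tall, standing; leave alone. Origin at the centre of its underside
- solder_spool: loose metal spool, 54 mm across, 40 mm tall; leave alone. Origin at the centre of its underside
- screwdriver: loose screwdriver 170 mm long with red handle, lying; leave alone. Origin at its underside
- orange_meter: loose orange handheld meter 160 x 80 x 36 mm, lying; leave alone. Origin at the centre of its underside
- parts_tray: loose blue divided tray 100 x 150 x 35 mm; leave alone. Origin at the centre of its underside
- mug: loose white mug, 80 mm across, 90 mm tall; leave alone. Origin at the centre of its underside

How it is judged:
On the way, in this order (a step that is already met when the one before it is completed fails the run):
1. the module rests level and centred on the pedestal, let go (horizontal distance between module and pedestal_top below 0.01 m and z of module in the frame of pedestal_top between -0.003 and 0.003 m and angle between module's own z axis and vertical below 0.08 rad and linear speed of module below 0.02 m/s and contact force between module and the fingers below 0.1 N), for 0.3 s.
2. the probe is lifted clear of its holder (height (world z) of probe_tip above 0.08 m and contact force between probe and the fingers above 1 N), for 0.1 s.
At the end, for the whole second after the job is handed in: Module alone on the pedestal (within 10 mm of centre, 3 mm of height, 0.08 rad of level). Probe held still, touching nothing else, upright within 0.12 rad, tip 3 to 14 mm above the chip and within 6 mm of its centre sideways, blade within 0.2 rad of the chip's long side, either way round (horizontal distance between probe_tip and chip below 0.006 m and z of probe_tip in the frame of chip between 0.003 and 0.014 m and angle between the x axis of probe and the x axis of module, either way round below 0.2 rad and angle between probe's own z axis and vertical below 0.12 rad and linear speed of probe below 0.02 m/s and contact force between probe and the fingers above 1 N and contact force between probe and module below 0.05 N and contact force between probe and holder below 0.05 N and contact force between module and the arm below 0.1 N and contact force between module and the fingers below 0.1 N and horizontal distance between module and pedestal_top below 0.01 m and z of module in the frame of pedestal_top between -0.003 and 0.003 m and angle between module's own z axis and vertical below 0.08 rad); the arm keeps its last pose, push and grip.
It fails at once if the probe touches the module (contact force between probe and module above 0.2 N).
It fails at once if something knocks the decade box (over 2 N) (contact force between decade_box and anything else above 2 N).
It fails at once if another thing on the bench is moved by more than 20 mm (distance of any of flux_bottle, solder_spool, screwdriver, orange_meter, parts_tray, mug from where it was at the start of the episode above 0.02 m).
It also fails if it takes over 64 s, if anything falls off the work surface, if the arm or the gripper's body presses on something with over 40 N, if the wrist force passes 120 N, or if a joint passes its speed limit or range.

## Working session

There is one attempt and no reset: what is moved stays moved. The work goes in short steps, Python scripts to look and compute and a tool call to move; the robot and the scene stay as the last step left them, time stands still between calls to the robot, and variables do not carry over. Pictures are saved under pics/ and viewed, and the job is handed in when it is done.

Besides the shell and the picture viewer there is one more tool, called after ">>>" as name(argument=value, ...), one argument or row to a line, values as JSON. move_arm: Moves the arm, as the interface text tells. Its arguments: {"type":"object","properties":{"jaw":{"type":"array","items":{"type":"number"}},"slide":{"type":"array","items":{"type":"array","items":{"type":"number"}}},"dr":{"type":"array","items":{"type":"array","items":{"type":"number"}}},"force":{"type":"number"}},"required":["jaw","slide","dr"]}

```bash
ls; mkdir -p pics; python3 - <<'E'
from bench import *
import cv2
s=get_state();print(s)
for n in("side","top"):
    p,d=get_image(n);cv2.imwrite(f"pics/{n}0.png",p[:,:,::-1]);c=camera_params(n);print(n,c)
E
```

```text
pics
{'time': 0.0, 'joint_positions': array([-1.13890806,  0.32180739, -0.07006434,  1.45171014,  0.02258496,
        1.37076714, -0.05689485]), 'qd': array([ 0.00027391,  0.00012677, -0.0010137 , -0.00033375,  0.00024619,
        0.00159069, -0.00075564]), 'joint_torque': array([-9.27475921e-04, -4.91292536e+01, -4.04242063e-01, -3.12533355e+01,
       -6.38842466e-02,  4.37780970e-02,  1.87175183e-04]), 'position': array([0.26355615, 0.59355746, 0.22145383]), 'tool_rot': array([-6.51412342e-01, -3.07300090e+00,  2.95409305e-03]), 'ft_force': array([ 0.42833608,  0.38357246, -0.31180354]), 'torque': array([ 0.03204516,  0.00017015, -0.07079571]), 'grip_width': 1.0016078786646256}
side {'K': array([[445.74673615,   0.        , 280.15705255],
       [  0.        , 445.74673615, 206.08773085],
       [  0.        ,   0.        ,   1.        ]]), 'extrinsics': array([[ 0.98957441,  0.07153799, -0.12499918,  0.38365303],
       [-0.14395433,  0.51800115, -0.84317967, -0.91966018],
       [ 0.00443034,  0.8523832 ,  0.52289889,  0.64542697],
       [ 0.        ,  0.        ,  0.        ,  1.        ]])}
top {'K': array([[403.74210121,   0.        , 276.95476243],
       [  0.        , 403.74210121, 210.44508613],
       [  0.        ,   0.        ,   1.        ]]), 'extrinsics': array([[ 2.92016273e-02,  9.84168359e-01, -1.74813921e-01,
         3.44189533e-01],
       [-9.99529434e-01,  3.03932450e-02,  4.14259945e-03,
         1.08709692e-05],
       [ 9.39017761e-03,  1.74610688e-01,  9.84592775e-01,
         1.06069153e+00],
       [ 0.00000000e+00,  0.00000000e+00,  0.00000000e+00,
         1.00000000e+00]])}
```

View pics/top0.png

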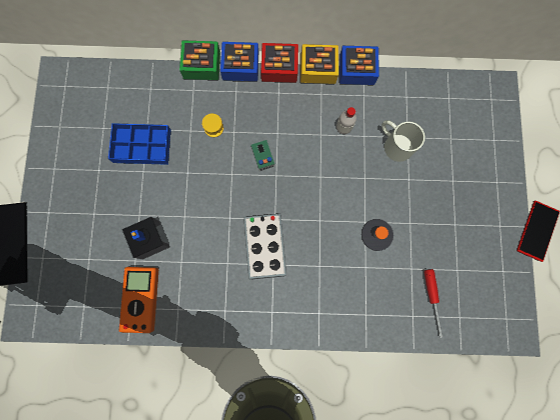

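View pics/side0.png

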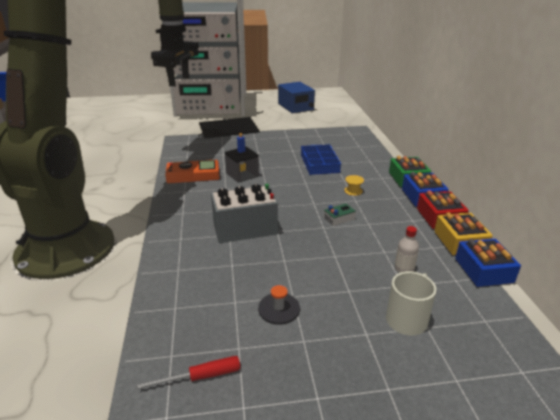

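```bash
cat > h.py <<'E'
from bench import *
import numpy as np, cv2
def cloud(n,d):
    c=camera_params(n);K=c["K"];E=c["extrinsics"]
    v,u=np.mgrid[0:420,0:560]
    P=np.stack([(u-K[0,2])/K[0,0]*d,-(v-K[1,2])/K[1,1]*d,-d],-1)
    W=P@E[:3,:3].T+E[:3,3]; W[d<=0]=np.nan
    return W
def proj(n,p):
    c=camera_params(n);K=c["K"];E=c["extrinsics"]
    q=(np.atleast_2d(p)-E[:3,3])@E[:3,:3]
    return np.stack([K[0,0]*q[:,0]/-q[:,2]+K[0,2],K[1,1]*-q[:,1]/-q[:,2]+K[1,2]],-1)
E
python3 - <<'E'
from h import *
for n in("top","side"):
    p,d=get_image(n);W=cloud(n,d);np.savez(f"{n}.npz",p=p,W=W,d=d)
    for q in ["module","pedestal_top","probe","holder","decade_box","chip"]:
        try: r=regions_of(n,q)
        except Exception as e: print(q,e);continue
        for k,x in enumerate(r[:2]):
            m=x["mask"];w=W[m];w=w[~np.isnan(w[:,0])]
            np.save(f"m_{n}_{q}_{k}.npy",m)
            print(n,q,round(x["score"],2),np.round(x["xy"]),m.sum(),"z pct",np.percentile(w[:,2],[2,50,90,98]).round(3),"med",np.median(w,0).round(3))
            t=w[w[:,2]>np.percentile(w[:,2],98)-0.008]
            if len(t)>5:
                r2=cv2.minAreaRect(t[:,:2].astype(np.float32)*1000);print("   top",len(t),t.mean(0).round(3),np.round(r2[0],1),np.round(r2[1],1),round(r2[2],1))
print(get_state()["time"])
E
```

```text
top pedestal_top 0.91 [376. 234.] 799 z pct [0.003 0.008 0.049 0.051] med [ 0.473 -0.264  0.008]
   top 129 [ 0.475 -0.268  0.049] [ 475.5 -268.8] [28.5 31.2] 2.4
top probe 0.51 [142. 236.] 236 z pct [0.076 0.083 0.127 0.136] med [0.442 0.32  0.083]
   top 23 [0.444 0.325 0.133] [443.2 322.8] [13.1 16.6] 43.8
top holder 0.76 [151. 240.] 981 z pct [0.005 0.074 0.076 0.078] med [0.434 0.317 0.074]
   top 750 [0.443 0.324 0.074] [443.9 325.3] [76.6 76.5] 26.4
top holder 0.26 [140. 143.] 2338 z pct [-0.001  0.007  0.032  0.036] med [0.7   0.376 0.007]
   top 458 [0.7   0.373 0.032] [700.5 371.3] [150.9 101.6] 89.9
top decade_box 0.92 [262. 248.] 2382 z pct [0.033 0.096 0.109 0.111] med [0.428 0.025 0.096]
   top 593 [0.428 0.024 0.109] [433.8  25. ] [127.3  64.7] 7.2
top chip 0.82 [263. 154.] 452 z pct [0.008 0.027 0.033 0.039] med [0.676 0.04  0.027]
   top 65 [0.668 0.036 0.035] [678.9  39.9] [52.9 34.1] 18.6
top chip 0.53 [404. 138.] 1203 z pct [0.001 0.047 0.086 0.09 ] med [ 0.729 -0.331  0.047]
   top 171 [ 0.715 -0.33   0.087] [ 717.8 -331.1] [75.8 79.8] 38.0
side module 0.58 [339.
[... 520 characters left out ...]
] med [0.448 0.316 0.087]
   top 24 [0.447 0.318 0.125] [446.9 317.8] [13.8 15. ] 85.2
side holder 0.74 [239. 164.] 693 z pct [0.002 0.044 0.074 0.075] med [0.437 0.305 0.044]
   top 198 [0.447 0.304 0.073] [447.9 316.7] [73.8 79.3] 26.2
side holder 0.36 [353. 184.] 303 z pct [0.    0.025 0.04  0.041] med [0.758 0.162 0.025]
   top 132 [0.761 0.172 0.039] [760.2 172.3] [53.1 46.1] 73.0
side decade_box 0.76 [245. 214.] 3308 z pct [0.001 0.074 0.106 0.11 ] med [ 0.431 -0.018  0.074]
   top 443 [0.433 0.016 0.108] [438.   19.8] [129.6  68.2] 6.3
side chip 0.86 [341. 213.] 502 z pct [0.001 0.024 0.031 0.038] med [0.68  0.024 0.024]
   top 62 [0.674 0.029 0.034] [682.   29.2] [53.9 29.2] 12.8
0.8
```

```bash
python3 - <<'E'
from h import *
T=np.load("top.npz");S=np.load("side.npz")
a=cv2.resize(T["p"][125:185,225:305],None,fx=5,fy=5,interpolation=cv2.INTER_NEAREST)
b=cv2.resize(T["p"][205:265,110:190],None,fx=5,fy=5,interpolation=cv2.INTER_NEAREST)
c=cv2.resize(S["p"][190:230,310:370],None,fx=6.667,fy=6.667)[:300,:400];e=cv2.resize(S["p"][125:185,200:280],None,fx=5,fy=5)[:300,:400]
print(c.shape,e.shape)
c=cv2.copyMakeBorder(c,0,300-c.shape[0],0,400-c.shape[1],0)
cv2.imwrite("pics/crop.png",np.vstack([np.hstack([a,b]),np.hstack([c,e])])[:,:,::-1])
for n,m in(("top","m_top_chip_0"),("side","m_side_module_0")):
    D=np.load(n+".npz");W=D["W"];m=np.load(m+".npy");
    m=cv2.dilate(m.astype(np.uint8),np.ones((5,5)))>0
    w=W[m&(W[:,:,2]>0.017)]
    for z0,z1 in((0.017,0.032),(0.017,.05),(0.034,0.05)):
        t=w[(w[:,2]>z0)&(w[:,2]<z1)]
        print(n,z0,z1,len(t),cv2.minAreaRect(t[:,:2].astype(np.float32)*1000),t.mean(0))
E
```

```text
(267, 400, 3) (300, 400, 3)
top 0.017 0.032 381 ((680.162353515625, 40.221038818359375), (71.63455963134766, 44.11307907104492), 19.899328231811523) [0.68049068 0.04069792 0.02631688]
top 0.017 0.05 432 ((680.162353515625, 40.221038818359375), (71.63455963134766, 44.11307907104492), 19.899328231811523) [0.67833777 0.03999298 0.02748944]
top 0.034 0.05 36 ((669.2813110351562, 47.6868896484375), (59.3856315612793, 29.79616928100586), 56.70221710205078) [0.65997267 0.03336292 0.03771737]
side 0.017 0.032 307 ((683.056640625, 34.86946487426758), (73.67571258544922, 49.495723724365234), 17.09103775024414) [0.6824382  0.02979907 0.02540661]
side 0.017 0.05 347 ((683.056640625, 34.86946487426758), (73.67571258544922, 49.495723724365234), 17.09103775024414) [0.68026121 0.02941206 0.02661083]
side 0.034 0.05 27 ((662.0995483398438, 27.984210968017578), (12.320660591125488, 34.8295783996582), 20.119050979614258) [0.66260601 0.02735377 0.03716884]
```

View pics/crop.png

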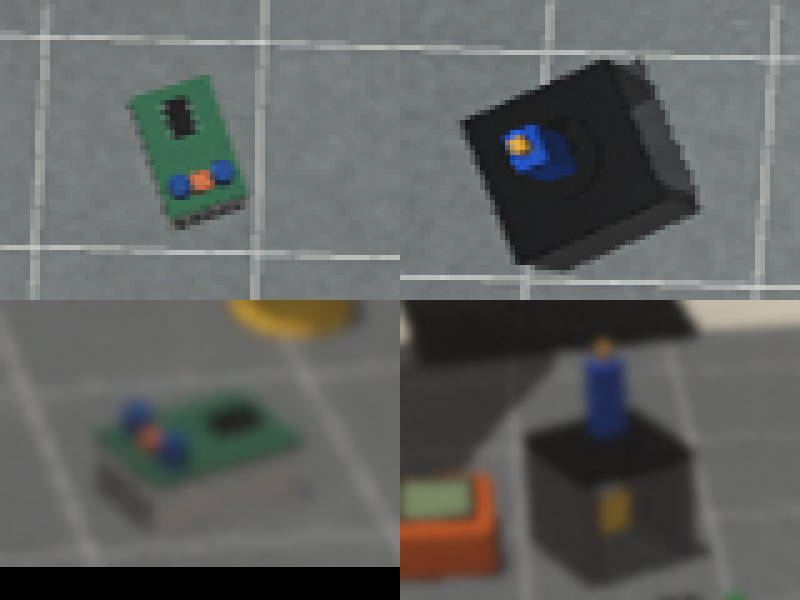

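```bash
python3 - <<'E'
from h import *
T=np.load("top.npz");S=np.load("side.npz")
b=cv2.resize(T["p"][205:265,110:180],None,fx=8,fy=8,interpolation=cv2.INTER_CUBIC)[:, :400+0]
b=cv2.resize(T["p"][212:262,118:173],None,fx=7.2,fy=7.2,interpolation=cv2.INTER_CUBIC)
e=cv2.resize(S["p"][130:185,215:267],None,fx=7.2,fy=7.2,interpolation=cv2.INTER_CUBIC)
h=max(b.shape[0],e.shape[0]);f=lambda x:cv2.copyMakeBorder(x,0,h-x.shape[0],0,0,0)
o=np.hstack([f(b),f(e)]);print(o.shape)
o=np.clip(o.astype(float)*2,0,255).astype(np.uint8)
cv2.imwrite("pics/crop2.png",o[:,:,::-1])
# holder frame coordinates of side pts
W=S["W"];c=np.array([0.4479,0.3167]);t=np.deg2rad(26.3);R=np.array([[np.cos(t),np.sin(t)],[-np.sin(t),np.cos(t)]])
for r in range(150,180,3):
    print(r,[tuple(np.round(np.r_[R@(W[r,cx,:2]-c),W[r,cx,2]]*1000).astype(int)) for cx in range(227,262,3)])
p=S["p"]
m=(p[:,:,0].astype(int)>p[:,:,2]+25)&(W[:,:,2]<0.05);ys,xs=np.where(m)
for y,x in zip(ys,xs):
    if 215<x<267 and 140<y<185: print(y,x,p[y,x],np.round(np.r_[R@(W[y,x,:2]-c),W[y,x,2]]*1000))
E
```

```text
(396, 770, 3)
150 [(np.int64(55), np.int64(200), np.int64(-2)), (np.int64(60), np.int64(187), np.int64(2)), (np.int64(-9), np.int64(37), np.int64(75)), (np.int64(-6), np.int64(23), np.int64(80)), (np.int64(-9), np.int64(-2), np.int64(90)), (np.int64(4), np.int64(2), np.int64(85)), (np.int64(11), np.int64(-4), np.int64(86)), (np.int64(31), np.int64(14), np.int64(74)), (np.int64(41), np.int64(12), np.int64(72)), (np.int64(132), np.int64(146), np.int64(-1)), (np.int64(138), np.int64(135), np.int64(1)), (np.int64(149), np.int64(133), np.int64(-1))]
153 [(np.int64(-32), np.int64(32), np.int64(73)), (np.int64(-25), np.int64(26), np.int64(73)), (np.int64(-19), np.int64(19), np.int64(75)), (np.int64(-15), np.int64(6), np.int64(79)), (np.int64(-9), np.int64(-1), np.int64(80)), (np.int64(0), np.int64(-4), np.int64(79)), (np.int64(7), np.int64(-10), np.int64(79)), (np.int64(20), np.int64(-5), np.int64(74)), (np.int64(26), np.int64(-12), np.int64(75)), (np.int64(35), np.int64(-15), np.int64(74)), (np.int64(127), np.int64(118), np.int64(-1)), (np.int64(135), np.int64(112), np.int64(-1))]
156 [(np
[... 8209 characters left out ...]
16.  18.]
175 218 [99 52 34] [-78.  11.  20.]
175 219 [81 55 46] [-72.  17.  16.]
176 216 [114  54  30] [-81.  20.  13.]
176 217 [109  53  30] [-80.  15.  16.]
176 218 [98 51 33] [-75.  17.  13.]
176 219 [81 53 43] [-74.  14.  14.]
177 216 [113  54  30] [-82.  18.  12.]
177 217 [109  53  31] [-83.  10.  15.]
177 218 [98 51 32] [-77.  15.  11.]
177 219 [83 52 41] [-72.  17.   9.]
178 216 [108  55  32] [-80.  23.   6.]
178 217 [104  53  33] [-79.  17.   8.]
178 218 [94 52 35] [-78.  13.   9.]
178 219 [80 53 44] [-73.  16.   7.]
179 216 [99 59 45] [-83.  17.   6.]
179 217 [96 60 46] [-82.  12.   7.]
179 218 [89 59 49] [-77.  15.   4.]<stdin>:13: RuntimeWarning: invalid value encountered in cast
```

View pics/crop2.png

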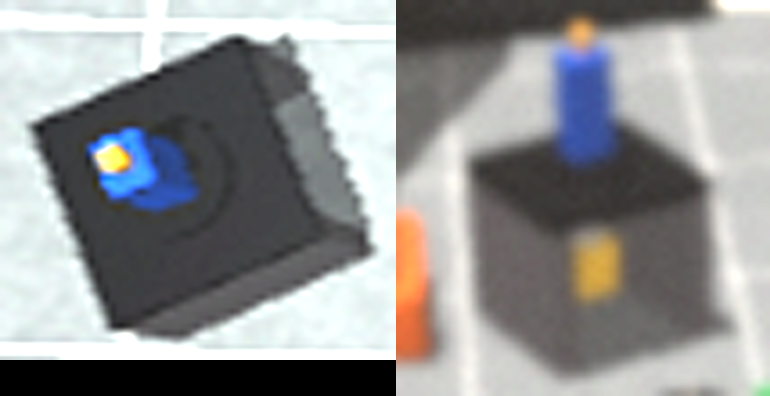

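```bash
cat >> h.py <<'E'
from scipy.spatial.transform import Rotation as Ro
def plan(pos,jaw,step=4.5,ang=8.0,nmin=1):
    s=get_state();R=Ro.from_rotvec(s["tool_rot"]).as_matrix();p=s["position"]
    j=np.deg2rad(jaw); best=None
    for k in(0,np.pi):
        y=np.array([np.cos(j+k),np.sin(j+k),0]);z=np.array([0,0,-1.]);x=np.cross(y,z)
        Rt=np.stack([x,y,z],1);rv=Ro.from_matrix(R.T@Rt).as_rotvec()
        if best is None or np.linalg.norm(rv)<np.linalg.norm(best[0]):best=(rv,Rt)
    rv=best[0];d=np.asarray(pos)-p
    n=max(nmin,int(np.ceil(np.linalg.norm(d)*100/step)),int(np.ceil(np.rad2deg(np.linalg.norm(rv))/ang)))
    print("t",s["time"],"pos",p.round(4),"jawdeg",np.rad2deg(np.arctan2(R[1,1],R[0,1])).round(1),"tiltz",R[:,2].round(3),"j",s["joint_positions"].round(2),"grip",round(s["grip_width"],3),"F",s["ft_force"].round(2))
    print("n",n,"dr/row",np.rad2deg(rv/n).round(2)); 
    for i in range(n):
        print(i,(R.T@d/n*100).round(2)); R=R@Ro.from_rotvec(rv/n).as_matrix()
E
python3 -c "
from h import *
plan([.6815,.037,.20],109.5)"
```

```text
t 0.8 pos [0.2638 0.5941 0.2226] jawdeg 66.1 tiltz [ 0.  0. -1.] j [-1.14  0.32 -0.07  1.45  0.02  1.37 -0.06] grip 0.998 F [ 1.34 -0.05  0.07]
n 16 dr/row [ 0.    0.   -2.71]
0 [-3.8  -2.12  0.14]
1 [-3.69 -2.3   0.14]
2 [-3.58 -2.47  0.14]
3 [-3.46 -2.64  0.14]
4 [-3.33 -2.8   0.14]
5 [-3.19 -2.96  0.14]
6 [-3.05 -3.1   0.14]
7 [-2.9  -3.24  0.14]
8 [-2.74 -3.38  0.14]
9 [-2.58 -3.5   0.14]
10 [-2.41 -3.62  0.14]
11 [-2.24 -3.73  0.14]
12 [-2.06 -3.83  0.14]
13 [-1.87 -3.93  0.14]
14 [-1.69 -4.01  0.14]
15 [-1.49 -4.09  0.14]
```

>>> move_arm(
  jaw=[0, 0, 0, 0, 0],
  slide=[
    [-3.8, -2.1, 0.1],
    [-3.7, -2.3, 0.1],
    [-3.6, -2.5, 0.1],
    [-3.5, -2.6, 0.1],
    [-3.3, -2.8, 0.1],
  ],
  dr=[
    [0, 0, -2.7],
    [0, 0, -2.7],
    [0, 0, -2.7],
    [0, 0, -2.7],
    [0, 0, -2.7],
  ],
  force=30,
)

```text
time: 1.3
position: [0.3957, 0.4186, 0.2178]
tool_rot: [0.283, 3.128, 0.001]
ft_force: [1.6, 0.2, 0.1]
grip_width: 0.999
```

>>> move_arm(
  jaw=[0, 0, 0, 0, 0],
  slide=[
    [-3.2, -3.0, 0.1],
    [-3.0, -3.1, 0.1],
    [-2.9, -3.2, 0.1],
    [-2.7, -3.4, 0.1],
    [-2.6, -3.5, 0.1],
  ],
  dr=[
    [0, 0, -2.7],
    [0, 0, -2.7],
    [0, 0, -2.7],
    [0, 0, -2.7],
    [0, 0, -2.7],
  ],
)

```text
time: 1.8
position: [0.525, 0.2443, 0.2129]
tool_rot: [-0.087, 3.14, 0.001]
ft_force: [-0.2, 1.2, -0.1]
grip_width: 1.002
```

>>> move_arm(
  jaw=[0, 0, 0, 0, 0],
  slide=[
    [-2.4, -3.6, 0.1],
    [-2.2, -3.7, 0.1],
    [-2.0, -3.8, 0.1],
    [-1.9, -3.9, 0.1],
    [-1.7, -4.0, 0.1],
  ],
  dr=[
    [0, 0, -2.7],
    [0, 0, -2.7],
    [0, 0, -2.7],
    [0, 0, -2.7],
    [0, 0, -2.7],
  ],
)

```text
time: 2.3
position: [0.6542, 0.0712, 0.2078]
tool_rot: [-0.456, 3.108, 0.0]
ft_force: [0.0, 0.7, -0.0]
grip_width: 1.002
```

>>> move_arm(
  jaw=[0],
  slide=[
    [0, 0, 0],
  ],
  dr=[
    [0, 0, 0],
  ],
)

```text
time: 2.4
position: [0.6559, 0.0636, 0.2071]
tool_rot: [-0.438, 3.11, -0.009]
ft_force: [0.2, -0.2, 0.4]
grip_width: 1.002
```

```bash
python3 -c "
from h import *
plan([.6815,.037,.10],109.5)
for n in ('top','side'):
    p,d=get_image(n);cv2.imwrite(f'pics/{n}1.png',p[:,:,::-1])
    a=proj(n,get_state()['position']);print(a)"
```

```text
t 2.4 pos [0.6559 0.0636 0.2071] jawdeg 106.0 tiltz [ 0.002 -0.005 -1.   ] j [-0.35  0.35  0.27  1.46 -0.09  1.34  1.78] grip 1.002 F [ 0.2  -0.17  0.42]
n 3 dr/row [-0.11 -0.   -1.16]
0 [-0.58 -1.07  3.58]
1 [-0.56 -1.08  3.58]
2 [-0.53 -1.1   3.57]
[[246.85047841 138.96632883]]
[[329.89158158 141.57873061]]
```

View pics/side1.png

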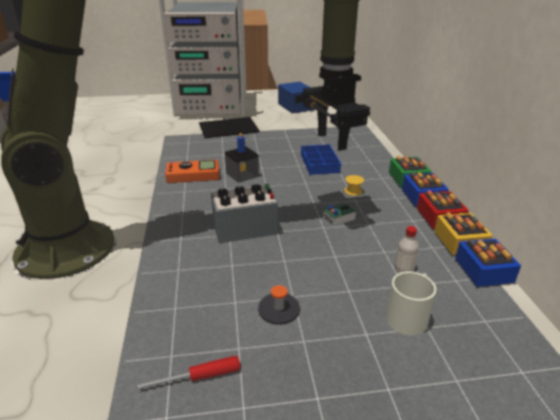

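>>> move_arm(
  jaw=[0, 0, 0],
  slide=[
    [-0.6, -1.1, 2.5],
    [-0.6, -1.1, 2.5],
    [-0.5, -1.1, 2.5],
  ],
  dr=[
    [0, 0, -1.1],
    [0, 0, -1.2],
    [0, 0, -1.2],
  ],
)

```text
time: 2.8
position: [0.6794, 0.0489, 0.1322]
tool_rot: [-0.553, 3.092, 0.003]
ft_force: [1.2, -0.6, 0.4]
grip_width: 1.0
```

>>> move_arm(
  jaw=[0, 0],
  slide=[
    [0, 0, 0],
    [0, 0, 0],
  ],
  dr=[
    [0, 0, 0],
    [0, 0, 0],
  ],
)

```text
time: 3.0
position: [0.6788, 0.0481, 0.1328]
tool_rot: [0.549, -3.092, -0.002]
ft_force: [1.0, -0.2, 0.2]
grip_width: 1.003
```

```bash
python3 - <<'E'
from h import *
plan([.6815,.037,.10],109.5)
s=get_state();t=s["position"];R=Ro.from_rotvec(s["tool_rot"]).as_matrix()
for n in ('top','side'):
    p,d=get_image(n);cv2.imwrite(f'pics/{n}2.png',p[:,:,::-1]);W=cloud(n,d)
    q=(W-t)@R
    for lo,hi in((-.004,.004),(-.02,-.004),(-.035,-.02)):
        m=(abs(q[:,:,0])<.035)&(abs(q[:,:,1])<.09)&(q[:,:,2]>lo)&(q[:,:,2]<hi)
        for sg in(-1,1):
            k=q[m&(q[:,:,1]*sg>0)]
            if len(k)>3: print(n,lo,sg,len(k),(np.percentile(k,[3,50,97],axis=0)*1000).round(1).tolist())
E
```

```text
t 3.0 pos [0.6788 0.0481 0.1328] jawdeg 110.1 tiltz [-0.001  0.001 -1.   ] j [-0.3   0.44  0.25  1.49 -0.12  1.23  1.89] grip 1.003 F [ 1.02 -0.16  0.23]
n 1 dr/row [ 0.08 -0.04  0.62]
0 [ 0.13 -1.14  3.28]
top -0.02 -1 7 [[9.3, -48.5, -19.8], [10.8, -46.0, -10.8], [11.8, -41.8, -5.6]]
side -0.004 -1 8 [[-8.5, -54.2, -3.9], [0.8, -52.4, -1.9], [8.0, -48.1, -0.4]]
side -0.004 1 10 [[-10.0, 41.3, -3.4], [-1.5, 43.3, -1.9], [7.0, 48.9, 1.2]]
side -0.02 -1 55 [[-12.5, -56.5, -19.3], [0.7, -53.7, -12.3], [9.3, -45.7, -4.6]]
side -0.02 1 45 [[-12.1, 39.9, -18.9], [1.2, 42.6, -12.3], [9.5, 48.6, -4.8]]
side -0.035 -1 45 [[-12.5, -58.3, -33.9], [0.2, -55.0, -27.8], [8.9, -47.2, -20.6]]
side -0.035 1 50 [[-12.4, 39.1, -34.6], [1.3, 42.6, -27.2], [10.0, 49.5, -20.9]]
```

```bash
python3 - <<'E'
from h import *
plan([.6815,.036,.005],109.5,nmin=5)
E
```

```text
t 3.1 pos [0.68   0.0482 0.1346] jawdeg 110.2 tiltz [ 0.002  0.001 -1.   ] j [-0.3   0.44  0.25  1.49 -0.12  1.23  1.89] grip 0.997 F [-0.12 -0.5   0.83]
n 5 dr/row [0.01 0.03 0.13]
0 [ 0.06 -0.24  2.59]
1 [ 0.06 -0.24  2.59]
2 [ 0.06 -0.24  2.59]
3 [ 0.06 -0.24  2.59]
4 [ 0.06 -0.24  2.59]
```

>>> move_arm(
  jaw=[0, 0, 0, 0, 0],
  slide=[
    [0.1, -0.4, 2.5],
    [0, -0.4, 2.5],
    [0.1, -0.4, 2.5],
    [0, 0, 2.5],
    [0, 0, 1.5],
  ],
  dr=[
    [0, 0, 0.6],
    [0, 0, 0],
    [0, 0, 0],
    [0, 0, 0],
    [0, 0, 0],
  ],
)

```text
time: 3.6
position: [0.6814, 0.0354, 0.0173]
tool_rot: [-0.532, 3.096, 0.001]
ft_force: [0.7, 0.1, 0.1]
grip_width: 0.997
```

>>> move_arm(
  jaw=[0, 0],
  slide=[
    [0, 0, 0],
    [0, 0, 0],
  ],
  dr=[
    [0, 0, 0],
    [0, 0, 0],
  ],
)

```text
time: 3.8
position: [0.6825, 0.035, 0.019]
tool_rot: [-0.532, 3.094, 0.0]
ft_force: [0.3, -0.3, -0.1]
grip_width: 0.999
```

```bash
python3 - <<'E'
from h import *
plan([.6815,.036,.005],109.5)
for n in ('top','side'):
    p,d=get_image(n);cv2.imwrite(f'pics/{n}3.png',cv2.resize(p[150:250,280:400] if n=='side' else p[110:210,200:320],None,fx=5,fy=5)[:,:,::-1])
plan([.6815,.036,.005],109.5)
E
```

```text
t 3.8 pos [0.6825 0.035  0.019 ] jawdeg 109.5 tiltz [ 0.002  0.    -1.   ] j [-0.27  0.55  0.24  1.57 -0.15  1.03  1.92] grip 0.999 F [ 0.28 -0.25 -0.14]
n 1 dr/row [-0.01  0.11  0.01]
0 [0.07 0.13 1.4 ]
t 3.9 pos [0.6831 0.0347 0.0197] jawdeg 109.5 tiltz [ 0.003  0.001 -1.   ] j [-0.27  0.55  0.24  1.57 -0.15  1.03  1.92] grip 0.996 F [ 0.3  -0.4   0.72]
n 1 dr/row [-0.03  0.19 -0.02]
0 [0.11 0.18 1.47]
```

View pics/side3.png

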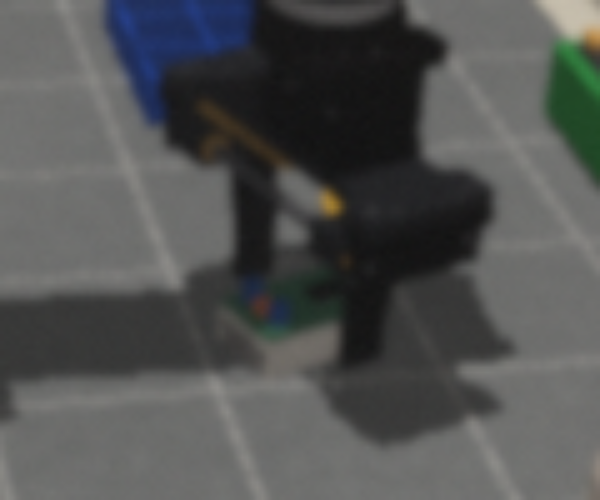

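```bash
cat >> h.py <<'E'
def box(c,yaw,dx,dy,z0,z1):
    t=np.deg2rad(yaw);R=np.array([[np.cos(t),-np.sin(t)],[np.sin(t),np.cos(t)]])
    xy=np.array([[1,1],[-1,1],[-1,-1],[1,-1]])*[dx/2,dy/2]@R.T+c
    return np.vstack([np.c_[xy,np.full(4,z)] for z in(z0,z1)])
def draw(im,n,B,off,f,col):
    q=((proj(n,B)+.5-np.array(off))*f).round().astype(int)
    for i in range(4):
        for a,b in((i,(i+1)%4),(4+i,4+(i+1)%4),(i,4+i)): cv2.line(im,tuple(q[a].tolist()),tuple(q[b].tolist()),col,1)
E
python3 - <<'E'
from h import *
T=np.load("top.npz");S=np.load("side.npz")
out=[]
for n,D,off in(("top",T,(232,130)),("side",S,(310,185))):
    im=cv2.resize(D["p"][off[1]:off[1]+50,off[0]:off[0]+55],None,fx=7,fy=7,interpolation=cv2.INTER_CUBIC).copy()
    draw(im,n,box([.6815,.036],19.5,70,44,0,0) if 0 else box([.6815,.036],19.5,.070,.044,0,.027),off,7,(255,255,0))
    draw(im,n,box(np.array([.6815,.036])+.016*np.array([np.cos(.34),np.sin(.34)]),19.5,.02,.012,.027,.031),off,7,(255,0,0))
    out.append(im)
cv2.imwrite("pics/ov.png",np.hstack(out)[:,:,::-1])
E
```

```text
(no output)
```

View pics/ov.png

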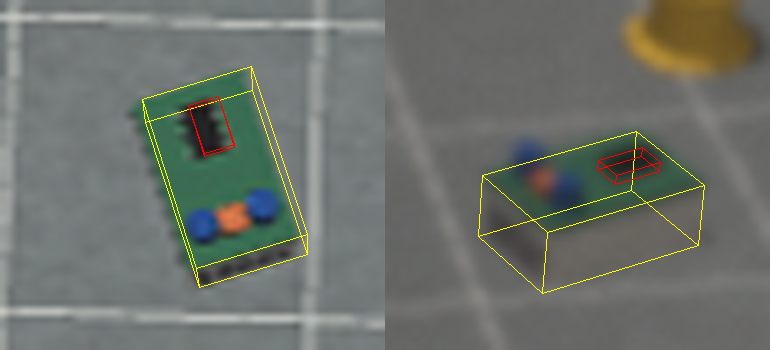

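>>> move_arm(
  jaw=[0, 0, 0],
  slide=[
    [0.1, 0.2, 0.7],
    [0.1, 0, 0.6],
    [0, 0, 0],
  ],
  dr=[
    [0, 0, 0],
    [0, 0, 0],
    [0, 0, 0],
  ],
)

```text
time: 4.2
position: [0.6781, 0.0356, 0.0035]
tool_rot: [0.531, -3.094, -0.0]
ft_force: [-0.9, -0.6, 0.6]
grip_width: 0.998
```

>>> move_arm(
  jaw=[90, 140, 180, 200, 200],
  slide=[
    [0, 0, 0],
    [0, 0, 0],
    [0, 0, 0],
    [0, 0, 0],
    [0, 0, 0],
  ],
  dr=[
    [0, 0, 0],
    [0, 0, 0],
    [0, 0, 0],
    [0, 0, 0],
    [0, 0, 0],
  ],
  force=25,
)

```text
time: 4.7
position: [0.6793, 0.0355, 0.0047]
tool_rot: [-0.531, 3.096, -0.0]
ft_force: [-0.1, 0.4, -1.1]
grip_width: 0.632
```

>>> move_arm(
  jaw=[200, 200, 200],
  slide=[
    [0, 0, 0],
    [0, 0, 0],
    [0, 0, 0],
  ],
  dr=[
    [0, 0, 0],
    [0, 0, 0],
    [0, 0, 0],
  ],
)

```text
time: 5.0
position: [0.6791, 0.0357, 0.0046]
tool_rot: [-0.531, 3.096, 0.0]
ft_force: [-0.2, 0.6, 0.1]
grip_width: 0.502
```

```bash
python3 - <<'E'
from h import *
plan([.6815,.036,.005],109.5)
E
```

```text
t 5.0 pos [0.6791 0.0357 0.0046] jawdeg 109.5 tiltz [ 0.  0. -1.] j [-0.27  0.56  0.24  1.59 -0.15  1.01  1.92] grip 0.502 F [-0.18  0.58  0.11]
n 1 dr/row [ 0.01  0.01 -0.03]
0 [-0.23 -0.05 -0.04]
```

>>> move_arm(
  jaw=[200, 200, 200, 200, 200],
  slide=[
    [0, 0, 0],
    [0, 0, -2],
    [0, 0, -4],
    [0, 0, -4],
    [0, 0, -4],
  ],
  dr=[
    [0, 0, 0],
    [0, 0, 0],
    [0, 0, 0],
    [0, 0, 0],
    [0, 0, 0],
  ],
)

```text
time: 5.5
position: [0.6785, 0.0352, 0.1453]
tool_rot: [0.531, -3.095, 0.0]
ft_force: [0.6, 0.4, -2.4]
grip_width: 0.501
```

```bash
python3 - <<'E'
from h import *
plan([.477,-.2715,.145],70)
E
```

```text
t 5.5 pos [0.6785 0.0352 0.1453] jawdeg 109.5 tiltz [-0.001 -0.    -1.   ] j [-0.29  0.43  0.26  1.48 -0.11  1.25  1.9 ] grip 0.501 F [ 0.59  0.43 -2.36]
n 9 dr/row [-0.   -0.01  4.38]
0 [ 3.25 -2.47  0.01]
1 [ 3.05 -2.71  0.01]
2 [ 2.83 -2.93  0.01]
3 [ 2.6  -3.14  0.01]
4 [ 2.35 -3.33  0.01]
5 [ 2.09 -3.5   0.  ]
6 [ 1.82 -3.65  0.  ]
7 [ 1.53 -3.78  0.  ]
8 [ 1.24 -3.88  0.  ]
```

>>> move_arm(
  jaw=[200, 200, 200, 200, 200],
  slide=[
    [3.3, -2.5, 0],
    [3.1, -2.7, 0],
    [2.8, -2.9, 0],
    [2.6, -3.1, 0],
    [2.4, -3.3, 0],
  ],
  dr=[
    [0, 0, 4.4],
    [0, 0, 4.4],
    [0, 0, 4.4],
    [0, 0, 4.4],
    [0, 0, 4.4],
  ],
)

```text
time: 6.0
position: [0.5645, -0.1357, 0.1442]
tool_rot: [-0.075, -3.14, -0.0]
ft_force: [0.7, -0.3, -1.2]
grip_width: 0.503
```

>>> move_arm(
  jaw=[200, 200, 200, 200, 200],
  slide=[
    [2.1, -3.5, 0],
    [1.8, -3.6, 0],
    [1.5, -3.8, 0],
    [1.2, -3.8, 0],
    [0, 0, 0],
  ],
  dr=[
    [0, 0, 4.4],
    [0, 0, 4.4],
    [0, 0, 4.4],
    [0, 0, 4.4],
    [0, 0, 0],
  ],
)

```text
time: 6.5
position: [0.4722, -0.2763, 0.1446]
tool_rot: [-0.567, -3.089, 0.005]
ft_force: [-1.1, -1.3, -2.7]
grip_width: 0.5
```

>>> move_arm(
  jaw=[200, 200],
  slide=[
    [0, 0, 0],
    [0, 0, 0],
  ],
  dr=[
    [0, 0, 0],
    [0, 0, 0],
  ],
)

```text
time: 6.7
position: [0.4777, -0.2683, 0.1443]
tool_rot: [-0.546, -3.094, -0.001]
ft_force: [-0.2, -0.0, -1.6]
grip_width: 0.505
```

```bash
python3 - <<'E'
from h import *
plan([.477,-.2715,.085],70)
s=get_state();c=s["position"];yaw=70-90
for n,off in (('side',(220,190)),('top',(330,180))):
    p,d=get_image(n);im=cv2.resize(p[off[1]:off[1]+130,off[0]:off[0]+120],None,fx=4,fy=4,interpolation=cv2.INTER_CUBIC).copy()
    draw(im,n,box(c[:2],yaw,.07,.044,c[2]-.005,c[2]+.022),off,4,(255,255,0))
    a=np.linspace(0,6.28,40)
    for r,z in((.016,.05),(.042,.008)):
        q=proj(n,np.c_[.477+r*np.cos(a),-.2715+r*np.sin(a),np.full(40,z)])
        cv2.polylines(im,[((q+.5-off)*4).round().astype(np.int32)],True,(0,255,0),1)
    cv2.imwrite(f'pics/{n}4.png',im[:,:,::-1])
E
```

```text
t 6.7 pos [ 0.4777 -0.2683  0.1443] jawdeg 70.0 tiltz [ 0.     0.001 -1.   ] j [-0.02  0.17  0.54  1.83 -0.09  1.17  1.77] grip 0.505 F [-0.19 -0.01 -1.61]
n 2 dr/row [ 0.02 -0.01 -0.01]
0 [-0.02 -0.17  2.96]
1 [-0.02 -0.17  2.96]
```

View pics/side4.png

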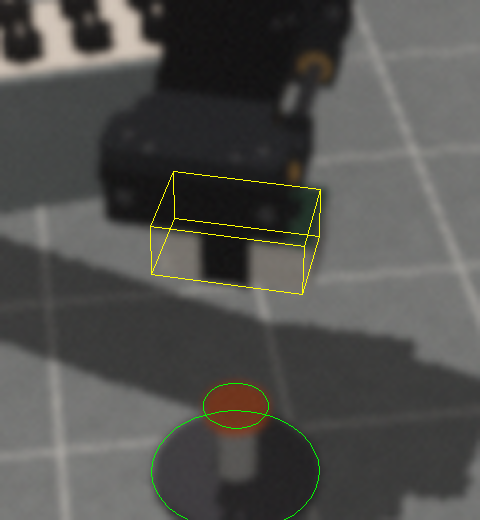

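View pics/top4.png

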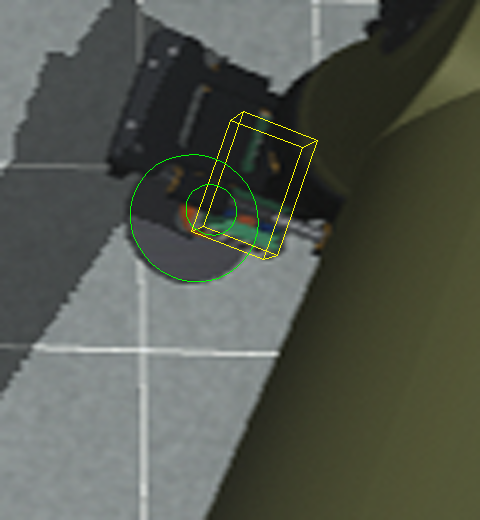

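>>> move_arm(
  jaw=[200, 200, 200, 200, 200],
  slide=[
    [0, -0.3, 2.5],
    [0, 0, 2.5],
    [0, 0, 2.0],
    [0, 0, 1.0],
    [0, 0, 0],
  ],
  dr=[
    [0, 0, 0],
    [0, 0, 0],
    [0, 0, 0],
    [0, 0, 0],
    [0, 0, 0],
  ],
)

```text
time: 7.3
position: [0.4755, -0.2711, 0.0631]
tool_rot: [-0.546, -3.091, -0.001]
ft_force: [0.2, 0.2, -1.6]
grip_width: 0.505
```

>>> move_arm(
  jaw=[200, 200],
  slide=[
    [0, 0, 0],
    [0, 0, 0],
  ],
  dr=[
    [0, 0, 0],
    [0, 0, 0],
  ],
)

```text
time: 7.5
position: [0.4772, -0.2727, 0.0658]
tool_rot: [0.548, 3.091, -0.001]
ft_force: [-0.4, -0.1, -1.4]
grip_width: 0.503
```

```bash
python3 - <<'E'
from h import *
plan([.477,-.2715,.055],70)
s=get_state();c=s["position"];yaw=70-90
for n,off in (('side',(220,240)),):
    p,d=get_image(n);im=cv2.resize(p[off[1]:off[1]+100,off[0]:off[0]+120],None,fx=5,fy=5,interpolation=cv2.INTER_CUBIC).copy()
    draw(im,n,box(c[:2],yaw,.07,.044,c[2]-.005,c[2]+.022),off,5,(255,255,0))
    a=np.linspace(0,6.28,40)
    for r,z in((.016,.05),(.042,.008)):
        q=proj(n,np.c_[.477+r*np.cos(a),-.2715+r*np.sin(a),np.full(40,z)])
        cv2.polylines(im,[((q+.5-off)*5).round().astype(np.int32)],True,(0,255,0),1)
    cv2.imwrite(f'pics/{n}5.png',im[:,:,::-1])
print(get_state()['position'])
E
```

```text
t 7.5 pos [ 0.4772 -0.2727  0.0658] jawdeg 69.9 tiltz [ 0.002 -0.001 -1.   ] j [ 0.01  0.26  0.53  1.9  -0.15  1.02  1.82] grip 0.503 F [-0.43 -0.14 -1.41]
n 1 dr/row [ 0.    0.13 -0.11]
0 [0.06 0.1  1.08]
[ 0.4770783  -0.2727115   0.06577656]
```

View pics/side5.png

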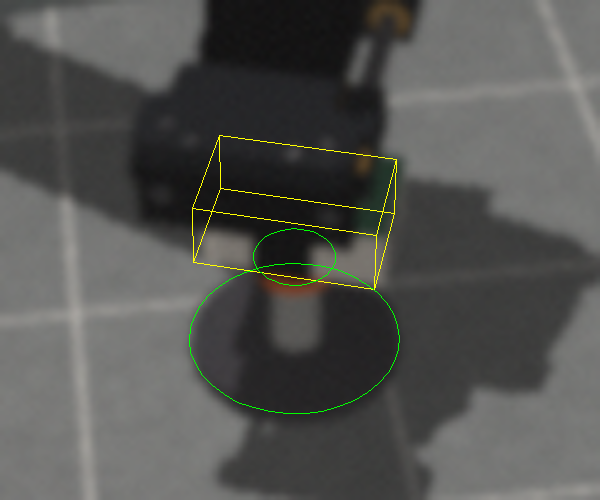

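>>> move_arm(
  jaw=[200, 200, 200],
  slide=[
    [0.3, 0, 0.5],
    [0, 0, 0.3],
    [0, 0, 0],
  ],
  dr=[
    [0, 0, 0],
    [0, 0, 0],
    [0, 0, 0],
  ],
)

```text
time: 7.85
position: [0.4728, -0.271, 0.0561]
tool_rot: [-0.549, -3.092, -0.001]
ft_force: [-0.5, -0.1, -1.6]
grip_width: 0.499
```

>>> move_arm(
  jaw=[200, 200, 200],
  slide=[
    [0, 0, 0.1],
    [0, 0, 0.05],
    [0, 0, 0],
  ],
  dr=[
    [0, 0, 0],
    [0, 0, 0],
    [0, 0, 0],
  ],
)

```text
time: 8.15
position: [0.4733, -0.2713, 0.055]
tool_rot: [0.549, 3.093, 0.0]
ft_force: [-0.5, -0.4, -1.5]
grip_width: 0.503
```

```bash
python3 - <<'E'
from h import *
plan([.4745,-.2715,.055],70)
for n,off in (('side',(220,240)),):
    p,d=get_image(n);im=cv2.resize(p[off[1]:off[1]+100,off[0]:off[0]+120],None,fx=5,fy=5,interpolation=cv2.INTER_CUBIC).copy()
    draw(im,n,box([.477,-.2715],-20,.07,.044,.05,.077),off,5,(255,255,0))
    a=np.linspace(0,6.28,40)
    for r,z in((.016,.05),(.042,.008)):
        q=proj(n,np.c_[.477+r*np.cos(a),-.2715+r*np.sin(a),np.full(40,z)])
        cv2.polylines(im,[((q+.5-off)*5).round().astype(np.int32)],True,(0,255,0),1)
    cv2.imwrite(f'pics/{n}6.png',im[:,:,::-1])
plan([.4745,-.2715,.055],70)
E
```

```text
t 8.15 pos [ 0.4733 -0.2713  0.055 ] jawdeg 69.9 tiltz [ 0.  0. -1.] j [ 0.01  0.27  0.53  1.92 -0.16  1.    1.82] grip 0.503 F [-0.5  -0.44 -1.54]
n 1 dr/row [ 0.    0.   -0.14]
0 [-0.12  0.03  0.  ]
t 8.2 pos [ 0.4733 -0.2714  0.0551] jawdeg 69.9 tiltz [ 0. -0. -1.] j [ 0.01  0.27  0.53  1.92 -0.16  1.    1.82] grip 0.504 F [ 0.32 -1.07 -1.87]
n 1 dr/row [ 0.    0.01 -0.14]
0 [-0.11  0.03  0.01]
```

View pics/side6.png

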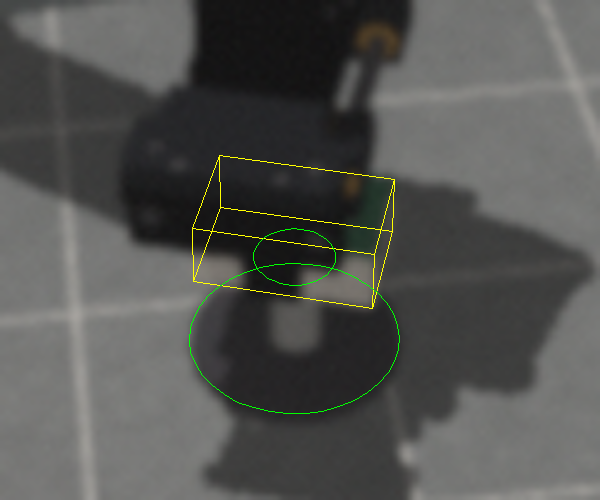

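>>> move_arm(
  jaw=[200, 200, 200],
  slide=[
    [0, 0, 0.05],
    [0, 0, 0],
    [0, 0, 0],
  ],
  dr=[
    [0, 0, 0],
    [0, 0, 0],
    [0, 0, 0],
  ],
)

```text
time: 8.5
position: [0.4733, -0.2714, 0.0546]
tool_rot: [0.549, 3.093, 0.0]
ft_force: [0.3, -0.8, -2.0]
grip_width: 0.499
```

>>> move_arm(
  jaw=[200, 200, 200],
  slide=[
    [0, 0, 0.05],
    [0, 0, 0],
    [0, 0, 0],
  ],
  dr=[
    [0, 0, 0],
    [0, 0, 0],
    [0, 0, 0],
  ],
)

```text
time: 8.8
position: [0.4733, -0.2714, 0.0546]
tool_rot: [0.549, 3.093, 0.0]
ft_force: [-1.8, 1.5, 5.3]
grip_width: 0.501
```

Contact. Release slowly.

>>> move_arm(
  jaw=[120, 110, 100, 90, 80],
  slide=[
    [0, 0, 0],
    [0, 0, 0],
    [0, 0, 0],
    [0, 0, 0],
    [0, 0, 0],
  ],
  dr=[
    [0, 0, 0],
    [0, 0, 0],
    [0, 0, 0],
    [0, 0, 0],
    [0, 0, 0],
  ],
)

```text
time: 9.3
position: [0.4733, -0.2713, 0.0539]
tool_rot: [0.549, 3.093, -0.0]
ft_force: [-0.3, -0.2, 0.0]
grip_width: 0.657
```

>>> move_arm(
  jaw=[40, 0, 0, 0],
  slide=[
    [0, 0, 0],
    [0, 0, 0],
    [0, 0, 0],
    [0, 0, 0],
  ],
  dr=[
    [0, 0, 0],
    [0, 0, 0],
    [0, 0, 0],
    [0, 0, 0],
  ],
)

```text
time: 9.7
position: [0.4733, -0.2713, 0.0541]
tool_rot: [0.549, 3.093, 0.0]
ft_force: [-0.7, 0.5, -0.4]
grip_width: 0.948
```

```bash
python3 - <<'E'
from h import *
plan([.4745,-.2715,.055],70)
for n,off in (('side',(220,240)),):
    p,d=get_image(n);im=cv2.resize(p[off[1]:off[1]+100,off[0]:off[0]+120],None,fx=5,fy=5,interpolation=cv2.INTER_CUBIC).copy()
    draw(im,n,box([.477,-.2715],-20,.07,.044,.05,.077),off,5,(255,255,0))
    cv2.imwrite(f'pics/{n}7.png',im[:,:,::-1])
E
```

```text
t 9.7 pos [ 0.4733 -0.2713  0.0541] jawdeg 69.9 tiltz [ 0.  0. -1.] j [ 0.01  0.27  0.53  1.92 -0.16  1.    1.83] grip 0.948 F [-0.69  0.52 -0.4 ]
n 1 dr/row [ 0.    0.01 -0.13]
0 [-0.12  0.02 -0.09]
```

View pics/side7.png

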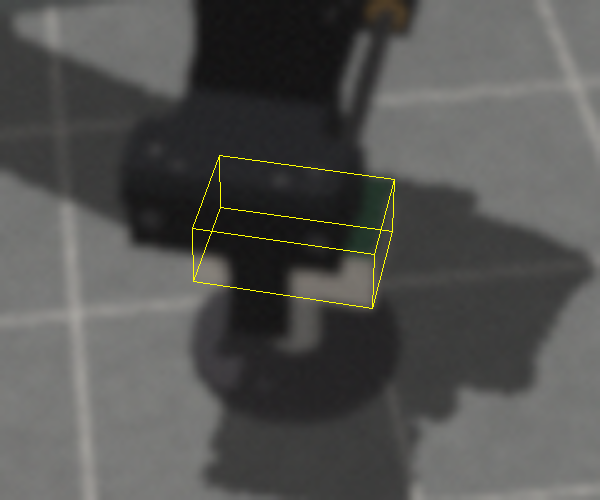

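>>> move_arm(
  jaw=[0, 0, 0, 0, 0],
  slide=[
    [0, 0, -2],
    [0, 0, -3.5],
    [0, 0, -3.5],
    [0, 0, -3.5],
    [0, 0, -3.5],
  ],
  dr=[
    [0, 0, 0],
    [0, 0, 0],
    [0, 0, 0],
    [0, 0, 0],
    [0, 0, 0],
  ],
)

```text
time: 10.25
position: [0.473, -0.2713, 0.2156]
tool_rot: [0.549, 3.093, 0.0]
ft_force: [0.3, 0.3, -0.4]
grip_width: 0.995
```

```bash
python3 - <<'E'
from h import *
plan([.447,.318,.215],116.4)
E
```

```text
t 10.25 pos [ 0.473  -0.2713  0.2156] jawdeg 69.9 tiltz [ 0.  0. -1.] j [-0.04  0.1   0.55  1.74 -0.06  1.31  1.74] grip 0.995 F [ 0.35  0.32 -0.43]
n 14 dr/row [ 0.    0.   -3.32]
0 [1.62 3.89 0.  ]
1 [1.4  3.98 0.  ]
2 [1.16 4.05 0.  ]
3 [0.93 4.11 0.  ]
4 [0.69 4.16 0.  ]
5 [0.44 4.19 0.  ]
6 [0.2  4.21 0.  ]
7 [-0.04  4.21  0.  ]
8 [-0.29  4.2   0.  ]
9 [-0.53  4.18  0.  ]
10 [-0.77  4.14  0.  ]
11 [-1.01  4.09  0.  ]
12 [-1.25  4.02  0.  ]
13 [-1.48  3.95  0.  ]
```

>>> move_arm(
  jaw=[0, 0, 0, 0, 0],
  slide=[
    [1.6, 3.9, 0],
    [1.4, 4.0, 0],
    [1.2, 4.0, 0],
    [0.9, 4.1, 0],
    [0.7, 4.2, 0],
  ],
  dr=[
    [0, 0, -3.3],
    [0, 0, -3.3],
    [0, 0, -3.3],
    [0, 0, -3.3],
    [0, 0, -3.3],
  ],
)

```text
time: 10.75
position: [0.4638, -0.0592, 0.2143]
tool_rot: [0.096, 3.139, 0.0]
ft_force: [1.0, 1.2, 0.8]
grip_width: 1.002
```

>>> move_arm(
  jaw=[0, 0, 0, 0, 0],
  slide=[
    [0.4, 4.2, 0],
    [0.2, 4.2, 0],
    [0, 4.2, 0],
    [-0.3, 4.2, 0],
    [-0.5, 4.2, 0],
  ],
  dr=[
    [0, 0, -3.3],
    [0, 0, -3.3],
    [0, 0, -3.3],
    [0, 0, -3.3],
    [0, 0, -3.3],
  ],
)

```text
time: 11.25
position: [0.4549, 0.1514, 0.2143]
tool_rot: [-0.355, 3.121, 0.001]
ft_force: [0.3, -0.5, 0.8]
grip_width: 1.001
```

```bash
python3 - <<'E'
from h import *
plan([.447,.318,.215],116.4)
out=[]
for n,off in (('side',(230,245)),('top',(340,195))):
    p,d=get_image(n);np.savez(f"{n}_b.npz",p=p,W=cloud(n,d));im=cv2.resize(p[off[1]:off[1]+80,off[0]:off[0]+80],None,fx=5,fy=5,interpolation=cv2.INTER_CUBIC).copy()
    raw=im.copy()
    draw(im,n,box([.477,-.2715],-20,.07,.044,.05,.077),off,5,(255,255,0))
    a=np.linspace(0,6.28,40)
    q=proj(n,np.c_[.477+.042*np.cos(a),-.2715+.042*np.sin(a),np.full(40,.008)])
    cv2.polylines(im,[((q+.5-off)*5).round().astype(np.int32)],True,(0,255,0),1)
    out.append(im)
    W=cloud(n,d)[195:325,230:430].reshape(-1,3);w=W[(W[:,2]>.068)&(W[:,2]<.083)&(abs(W[:,0]-.477)<.06)&(abs(W[:,1]+.27)<.06)]
    print(n,len(w),w.mean(0),cv2.minAreaRect((w[:,:2]*1000).astype(np.float32)))
cv2.imwrite(f'pics/ov8.png',np.hstack(out)[:,:,::-1])
E
```

```text
t 11.25 pos [0.4549 0.1514 0.2143] jawdeg 103.0 tiltz [ 0.001  0.    -1.   ] j [-0.47 -0.04  0.1   1.87  0.    1.31  1.42] grip 1.001 F [ 0.31 -0.47  0.78]
n 4 dr/row [ 0.    0.01 -3.35]
0 [-0.74  4.1  -0.02]
1 [-0.98  4.05 -0.02]
2 [-1.22  3.99 -0.02]
3 [-1.45  3.91 -0.02]
side 635 [ 0.47845466 -0.27930115  0.07640543] ((477.2546691894531, -273.7499694824219), (46.900657653808594, 70.33673095703125), 70.3735122680664)
top 483 [ 0.47613714 -0.2690636   0.0763365 ] ((474.8503112792969, -269.693359375), (44.75830078125, 70.63074493408203), 70.48930358886719)
```

View pics/ov8.png

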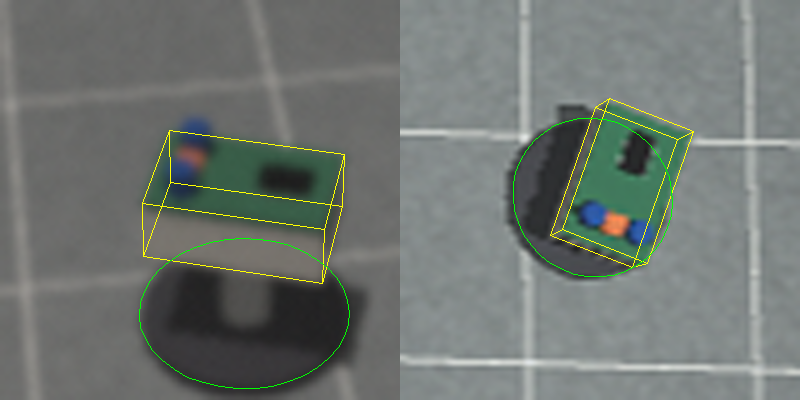

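```bash
python3 - <<'E'
from h import *
out=[]
for n,off in (('side',(215,130)),('top',(115,210))):
    D=np.load(f"{n}.npz");p=D["p"]
    im=cv2.resize(p[off[1]:off[1]+50,off[0]:off[0]+55],None,fx=7,fy=7,interpolation=cv2.INTER_CUBIC).copy()
    c=[.447,.318]
    draw(im,n,box(c,26.4,.02,.016,.081,.127),off,7,(255,255,255))
    draw(im,n,box(c,26.4,.022,.006,.015,.039),off,7,(255,255,0))
    draw(im,n,box(c,26.4,.076,.076,.0,.075),off,7,(0,255,0))
    out.append(im)
cv2.imwrite(f'pics/ov9.png',np.hstack(out)[:,:,::-1])
E
```

```text
(no output)
```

View pics/ov9.png

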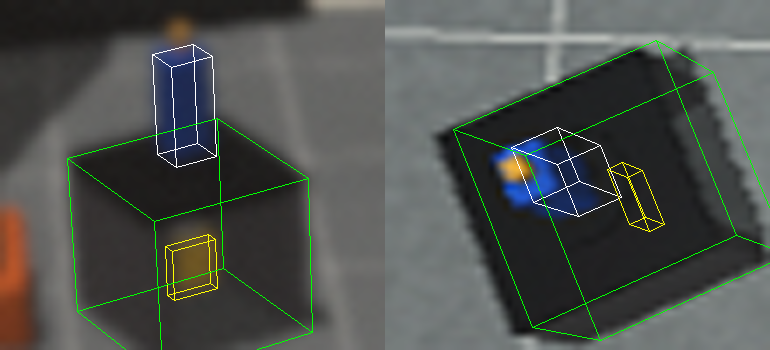

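>>> move_arm(
  jaw=[0, 0, 0, 0],
  slide=[
    [-0.7, 4.1, 0],
    [-1.0, 4.0, 0],
    [-1.2, 4.0, 0],
    [-1.4, 3.9, 0],
  ],
  dr=[
    [0, 0, -3.3],
    [0, 0, -3.4],
    [0, 0, -3.4],
    [0, 0, -3.4],
  ],
)

```text
time: 11.75
position: [0.4472, 0.3163, 0.2142]
tool_rot: [-0.718, 3.058, -0.0]
ft_force: [0.8, 1.1, 0.4]
grip_width: 0.998
```

>>> move_arm(
  jaw=[0, 0],
  slide=[
    [0, 0, 0],
    [0, 0, 0],
  ],
  dr=[
    [0, 0, 0],
    [0, 0, 0],
  ],
)

```text
time: 11.95
position: [0.4468, 0.3156, 0.2137]
tool_rot: [0.718, -3.058, 0.002]
ft_force: [0.8, 0.2, 0.5]
grip_width: 0.998
```

```bash
python3 - <<'E'
from h import *
plan([.446,.318,.14],116.4)
E
```

```text
t 11.95 pos [0.4468 0.3156 0.2137] jawdeg 116.4 tiltz [-0.    -0.001 -1.   ] j [-0.62  0.11 -0.04  1.72  0.01  1.31  1.36] grip 0.998 F [0.85 0.24 0.54]
n 2 dr/row [-0.02 -0.02  0.01]
0 [-0.02  0.13  3.68]
1 [-0.02  0.13  3.68]
```

>>> move_arm(
  jaw=[0, 0, 0, 0, 0],
  slide=[
    [0, 0.2, 3],
    [0, 0, 3],
    [0, 0, 2],
    [0, 0, 0],
    [0, 0, 0],
  ],
  dr=[
    [0, 0, 0],
    [0, 0, 0],
    [0, 0, 0],
    [0, 0, 0],
    [0, 0, 0],
  ],
)

```text
time: 12.45
position: [0.4469, 0.3159, 0.1346]
tool_rot: [-0.713, 3.059, -0.001]
ft_force: [-0.2, -0.7, 0.0]
grip_width: 1.0
```

```bash
python3 - <<'E'
from h import *
plan([.446,.318,.09],116.4)
p,d=get_image("side");off=(195,90)
im=cv2.resize(p[off[1]:off[1]+95,off[0]:off[0]+100],None,fx=6,fy=6,interpolation=cv2.INTER_CUBIC)
cv2.imwrite(f'pics/s10.png',im[:,:,::-1])
E
```

```text
t 12.45 pos [0.4469 0.3159 0.1346] jawdeg 116.2 tiltz [ 0. -0. -1.] j [-0.62  0.17 -0.04  1.82  0.01  1.15  1.36] grip 1.0 F [-0.22 -0.71  0.02]
n 1 dr/row [-0.03  0.01 -0.18]
0 [-0.01  0.23  4.46]
```

View pics/s10.png

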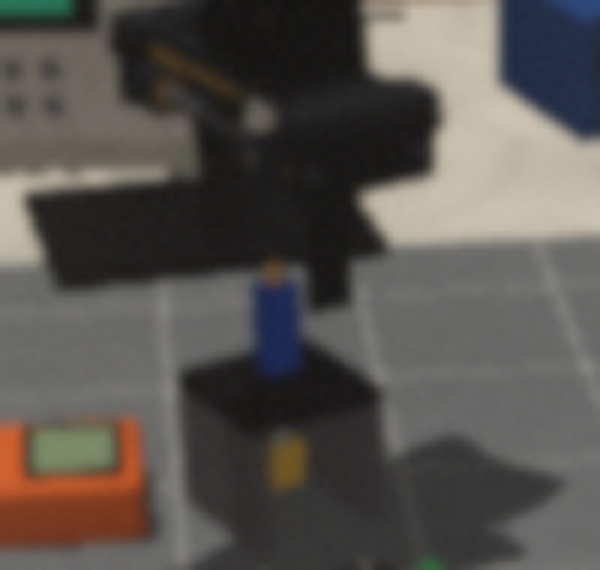

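Near finger clears to the right/front of the handle as predicted. Descend.

>>> move_arm(
  jaw=[0, 0, 0, 0],
  slide=[
    [0, 0.2, 1.5],
    [0, 0, 1.5],
    [0, 0, 1.4],
    [0, 0, 0],
  ],
  dr=[
    [0, 0, 0],
    [0, 0, 0],
    [0, 0, 0],
    [0, 0, 0],
  ],
)

```text
time: 12.9
position: [0.4434, 0.3179, 0.087]
tool_rot: [0.716, -3.054, 0.003]
ft_force: [-0.1, -0.1, -0.4]
grip_width: 0.998
```

```bash
python3 - <<'E'
from h import *
plan([.446,.318,.09],116.4)
s=get_state();t=s["position"];R=Ro.from_rotvec(s["tool_rot"]).as_matrix()
p,d=get_image("side");off=(195,100);W=cloud("side",d)
im=cv2.resize(p[off[1]:off[1]+95,off[0]:off[0]+100],None,fx=6,fy=6,interpolation=cv2.INTER_CUBIC)
cv2.imwrite(f'pics/s11.png',im[:,:,::-1])
pp=p.astype(int);m=(pp[:,:,2]>pp[:,:,0]+30)&(pp[:,:,2]>60)
q=(W-t)@R; m&=(abs(q[:,:,0])<.04)&(abs(q[:,:,1])<.05)&(q[:,:,2]<0.02)
k=q[m];print(len(k),(np.percentile(k,[5,50,95],axis=0)*1000).round(1))
E
```

```text
t 12.9 pos [0.4434 0.3179 0.087 ] jawdeg 116.4 tiltz [-0.004 -0.003 -1.   ] j [-0.63  0.22 -0.05  1.87  0.01  1.07  1.35] grip 0.998 F [-0.11 -0.12 -0.37]
n 1 dr/row [-0.06 -0.29 -0.02]
0 [-0.24 -0.1  -0.3 ]
92 [[-11.1  -7.8 -37.7]
 [ -0.1  -4.5 -18.6]
 [  4.8   6.6   0.9]]
```

View pics/s11.png

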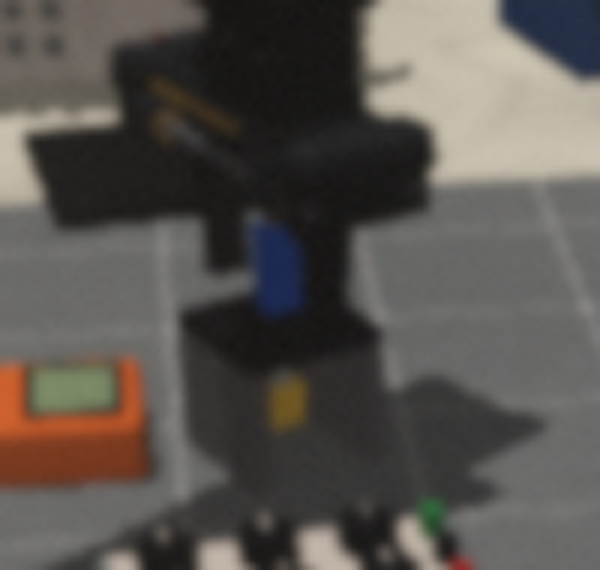

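>>> move_arm(
  jaw=[0, 0],
  slide=[
    [-0.2, 0.1, -0.2],
    [0, 0, 0],
  ],
  dr=[
    [0, 0, 0],
    [0, 0, 0],
  ],
)

```text
time: 13.15
position: [0.4473, 0.3218, 0.093]
tool_rot: [-0.716, 3.057, 0.001]
ft_force: [0.1, -0.7, 0.5]
grip_width: 0.996
```

>>> move_arm(
  jaw=[120, 170, 200, 210, 220],
  slide=[
    [0, 0, 0],
    [0, 0, 0],
    [0, 0, 0],
    [0, 0, 0],
    [0, 0, 0],
  ],
  dr=[
    [0, 0, 0],
    [0, 0, 0],
    [0, 0, 0],
    [0, 0, 0],
    [0, 0, 0],
  ],
  force=25,
)

```text
time: 13.65
position: [0.4465, 0.321, 0.0921]
tool_rot: [-0.716, 3.059, 0.0]
ft_force: [0.3, 0.5, 0.5]
grip_width: 0.633
```

>>> move_arm(
  jaw=[255, 255, 255, 255, 255],
  slide=[
    [0, 0, 0],
    [0, 0, 0],
    [0, 0, 0],
    [0, 0, 0],
    [0, 0, 0],
  ],
  dr=[
    [0, 0, 0],
    [0, 0, 0],
    [0, 0, 0],
    [0, 0, 0],
    [0, 0, 0],
  ],
)

```text
time: 14.15
position: [0.4465, 0.3211, 0.0921]
tool_rot: [-0.717, 3.059, 0.0]
ft_force: [0.2, 0.7, 0.8]
grip_width: 0.18
```

```bash
python3 - <<'E'
from h import *
plan([.446,.318,.09],116.4)
print(get_state()['torque'])
E
```

```text
t 14.15 pos [0.4465 0.3211 0.0921] jawdeg 116.4 tiltz [-0.  0. -1.] j [-0.63  0.21 -0.05  1.86  0.01  1.07  1.35] grip 0.18 F [0.22 0.71 0.78]
n 1 dr/row [ 0.01  0.01 -0.03]
0 [ 0.18 -0.26  0.21]
[ 0.07182071  0.00567833 -0.01739599]
```

>>> move_arm(
  jaw=[255, 255, 255, 255, 255],
  slide=[
    [0, 0, -0.5],
    [0, 0, -1],
    [0, 0, -2],
    [0, 0, -2],
    [0, 0, -2],
  ],
  dr=[
    [0, 0, 0],
    [0, 0, 0],
    [0, 0, 0],
    [0, 0, 0],
    [0, 0, 0],
  ],
)

```text
time: 14.65
position: [0.4466, 0.3209, 0.1686]
tool_rot: [-0.716, 3.058, 0.0]
ft_force: [-0.2, -0.1, -1.0]
grip_width: 0.181
```

>>> move_arm(
  jaw=[255, 255, 255, 255, 255],
  slide=[
    [0, 0, -2],
    [0, 0, -2],
    [0, 0, -2],
    [0, 0, 0],
    [0, 0, 0],
  ],
  dr=[
    [0, 0, 0],
    [0, 0, 0],
    [0, 0, 0],
    [0, 0, 0],
    [0, 0, 0],
  ],
)

```text
time: 15.15
position: [0.4466, 0.321, 0.2273]
tool_rot: [-0.716, 3.058, 0.001]
ft_force: [-0.2, 0.7, -2.1]
grip_width: 0.182
```

```bash
python3 - <<'E'
from h import *
plan([.480,-.272,.235],70.4)
p,d=get_image("side");off=(195,50)
im=cv2.resize(p[off[1]:off[1]+130,off[0]:off[0]+100],None,fx=4,fy=4,interpolation=cv2.INTER_CUBIC)
cv2.imwrite(f'pics/s12.png',im[:,:,::-1])
E
```

```text
t 15.15 pos [0.4466 0.321  0.2273] jawdeg 116.4 tiltz [ 0.001  0.001 -1.   ] j [-0.63  0.11 -0.05  1.7   0.01  1.34  1.36] grip 0.182 F [-0.24  0.66 -2.05]
n 14 dr/row [0.   0.   3.28]
0 [ 1.67 -3.9  -0.06]
1 [ 1.44 -3.99 -0.06]
2 [ 1.21 -4.07 -0.06]
3 [ 0.98 -4.13 -0.06]
4 [ 0.74 -4.18 -0.06]
5 [ 0.5  -4.21 -0.06]
6 [ 0.25 -4.23 -0.06]
7 [ 0.01 -4.24 -0.06]
8 [-0.23 -4.24 -0.06]
9 [-0.47 -4.22 -0.06]
10 [-0.71 -4.18 -0.06]
11 [-0.95 -4.13 -0.05]
12 [-1.19 -4.07 -0.05]
13 [-1.42 -4.   -0.05]
```

View pics/s12.png

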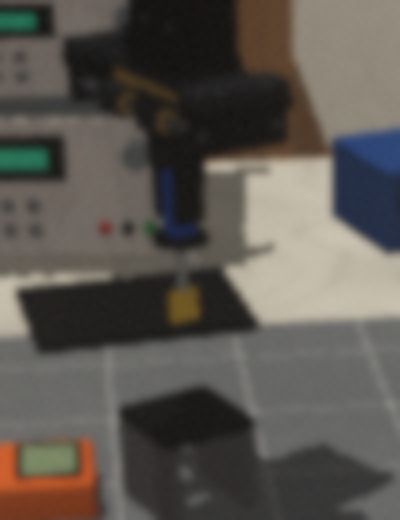

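>>> move_arm(
  jaw=[255, 255, 255, 255, 255],
  slide=[
    [1.6, -3.9, 0],
    [1.4, -4.0, 0],
    [1.2, -4.1, 0],
    [0.9, -4.1, 0],
    [0.7, -4.2, 0],
  ],
  dr=[
    [0, 0, 3.3],
    [0, 0, 3.3],
    [0, 0, 3.3],
    [0, 0, 3.3],
    [0, 0, 3.3],
  ],
)

```text
time: 15.7
position: [0.4597, 0.1077, 0.2256]
tool_rot: [0.267, -3.128, 0.001]
ft_force: [1.0, 0.9, -1.7]
grip_width: 0.183
```

>>> move_arm(
  jaw=[255, 255, 255, 255, 255],
  slide=[
    [0.4, -4.2, 0],
    [0.2, -4.2, 0],
    [0, -4.2, 0],
    [-0.3, -4.2, 0],
    [-0.5, -4.2, 0],
  ],
  dr=[
    [0, 0, 3.3],
    [0, 0, 3.3],
    [0, 0, 3.3],
    [0, 0, 3.3],
    [0, 0, 3.3],
  ],
)

```text
time: 16.2
position: [0.4736, -0.1021, 0.2257]
tool_rot: [-0.185, -3.134, -0.0]
ft_force: [0.5, -0.6, -0.7]
grip_width: 0.183
```

```bash
python3 - <<'E'
from h import *
plan([.4905,-.277,.228],70.4,step=3.5)
E
```

```text
t 16.2 pos [ 0.4736 -0.1021  0.2257] jawdeg 83.2 tiltz [-0.002  0.    -1.   ] j [-0.22 -0.05  0.37  1.85  0.02  1.33  1.6 ] grip 0.183 F [ 0.48 -0.56 -0.73]
n 6 dr/row [-0.   -0.02  2.14]
0 [-0.62 -2.86 -0.04]
1 [-0.73 -2.84 -0.04]
2 [-0.83 -2.81 -0.04]
3 [-0.94 -2.77 -0.04]
4 [-1.04 -2.74 -0.04]
5 [-1.14 -2.7  -0.04]
```

>>> move_arm(
  jaw=[255, 255, 255, 255, 255],
  slide=[
    [-0.6, -2.8, 0],
    [-0.7, -2.8, 0],
    [-0.8, -2.8, 0],
    [-0.9, -2.7, 0],
    [-1.0, -2.6, 0],
  ],
  dr=[
    [0, 0, 2.2],
    [0, 0, 2.2],
    [0, 0, 2.2],
    [0, 0, 2.2],
    [0, 0, 2.2],
  ],
)

```text
time: 16.7
position: [0.4869, -0.2438, 0.2256]
tool_rot: [-0.484, -3.102, -0.0]
ft_force: [0.4, -0.2, -0.3]
grip_width: 0.184
```

>>> move_arm(
  jaw=[255, 255, 255],
  slide=[
    [0, 0, 0],
    [0, 0, 0],
    [0, 0, 0],
  ],
  dr=[
    [0, 0, 0],
    [0, 0, 0],
    [0, 0, 0],
  ],
)

```text
time: 17.0
position: [0.4875, -0.2414, 0.2261]
tool_rot: [-0.479, -3.103, -0.002]
ft_force: [0.8, -0.1, -1.4]
grip_width: 0.183
```

```bash
python3 - <<'E'
from h import *
plan([.4905,-.277,.228],70.4,step=3.5)
out=[]
c=get_state()["position"]
for n,off in (('side',(225,195)),('top',(330,170))):
    p,d=get_image(n)
    im=cv2.resize(p[off[1]:off[1]+130,off[0]:off[0]+100],None,fx=4,fy=4,interpolation=cv2.INTER_CUBIC).copy()
    z=c[2]-.077
    draw(im,n,box(c[:2],-19.6,.022,.006,z,z+.024),off,4,(255,0,255))
    out.append(im)
cv2.imwrite(f'pics/s13.png',np.hstack(out)[:,:,::-1])
E
```

```text
t 17.0 pos [ 0.4875 -0.2414  0.2261] jawdeg 72.5 tiltz [-0.001  0.001 -1.   ] j [-0.07  0.09  0.52  1.73 -0.05  1.33  1.72] grip 0.183 F [ 0.84 -0.14 -1.42]
n 2 dr/row [ 0.02 -0.05  1.03]
0 [-0.68 -1.65 -0.1 ]
1 [-0.71 -1.64 -0.09]
```

View pics/s13.png

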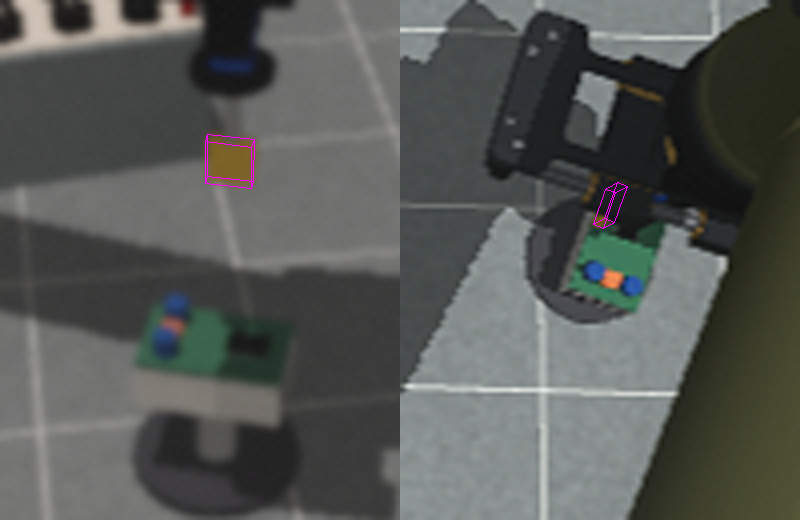

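```bash
python3 - <<'E'
from h import *
for n in("side","top"):
    D=np.load(f"{n}_b.npz");p=D["p"].astype(int);W=D["W"]
    m=(p.max(2)<60)&(W[:,:,2]>.072)&(W[:,:,2]<.09)&(abs(W[:,:,0]-.49)<.03)&(abs(W[:,:,1]+.275)<.025)
    k=W[m];ys,xs=np.where(m);print(n,len(k),k.mean(0).round(4),np.median(k,0).round(4),"pix",xs.mean(),ys.mean(), "proj",proj(n,[.492,-.277,.081]))
    if len(k)>5:print(cv2.minAreaRect((k[:,:2]*1000).astype(np.float32)))
    g=(p[:,:,1]>p[:,:,0]+12)&(p[:,:,1]>p[:,:,2]+8)&(W[:,:,2]>.07)&(abs(W[:,:,0]-.477)<.06)&(abs(W[:,:,1]+.27)<.05)&(W[:,:,2]<.084)
    print(" board",g.sum(),W[g].mean(0).round(4),cv2.minAreaRect((W[g][:,:2]*1000).astype(np.float32)))
# disc-based comparisons: blade depth now
p,d=get_image("side");W=cloud("side",d);pp=p.astype(int)
m=(pp[:,:,0]>pp[:,:,2]+35)&(W[:,:,2]>.13)&(W[:,:,2]<.19)&(abs(W[:,:,1]+.245)<.04)&(abs(W[:,:,0]-.487)<.04)
s=get_state();R=Ro.from_rotvec(s["tool_rot"]).as_matrix();q=(W[m]-s["position"])@R*1000
print(len(q),np.percentile(q,[3,50,97],axis=0).round(1))
E
```

```text
side 55 [ 0.491  -0.2783  0.0805] [ 0.4918 -0.2792  0.0807] pix 286.1454545454545 280.3818181818182 proj [[286.55222559 279.69679278]]
((484.9208068847656, -269.33831787109375), (16.82766342163086, 42.79896545410156), 42.1890754699707)
 board 419 [ 0.4808 -0.2767  0.077 ] ((476.93963623046875, -273.5431213378906), (46.471588134765625, 70.39846801757812), 69.09983825683594)
top 37 [ 0.4897 -0.2754  0.0802] [ 0.4899 -0.2755  0.0802] pix 387.0 225.24324324324326 proj [[387.70359761 224.29431676]]
((489.99603271484375, -275.74554443359375), (11.342305183410645, 19.072771072387695), 70.17222595214844)
 board 391 [ 0.4769 -0.27    0.0761] ((474.9821472167969, -269.5821533203125), (44.43132019042969, 70.9114990234375), 69.8028564453125)
133 [[-11.9  -4.7  52.6]
 [ -0.7  -2.7  63.7]
 [  9.1   0.8  75.2]]
```

>>> move_arm(
  jaw=[255, 255, 255, 255, 255],
  slide=[
    [-0.7, -1.6, 0],
    [-0.7, -1.6, 0],
    [0, 0, 0],
    [0, 0, 0],
    [0, 0, 0],
  ],
  dr=[
    [0, 0, 1.1],
    [0, 0, 1.1],
    [0, 0, 0],
    [0, 0, 0],
    [0, 0, 0],
  ],
)

```text
time: 17.65
position: [0.491, -0.2776, 0.2269]
tool_rot: [-0.541, -3.094, -0.001]
ft_force: [0.5, -0.6, -1.3]
grip_width: 0.178
```

```bash
python3 - <<'E'
from h import *
for i in range(3):
    plan([.4904,-.2773,.190],70.2,step=3.5); get_image("side")
E
```

```text
t 17.65 pos [ 0.491  -0.2776  0.2269] jawdeg 70.1 tiltz [-0.  0. -1.] j [-0.03  0.14  0.55  1.68 -0.08  1.34  1.76] grip 0.178 F [ 0.52 -0.6  -1.25]
n 2 dr/row [ 0.01 -0.01 -0.03]
0 [0.03 0.   1.84]
1 [0.03 0.   1.84]
t 17.7 pos [ 0.4911 -0.2773  0.2269] jawdeg 70.2 tiltz [-0.  0. -1.] j [-0.03  0.14  0.55  1.68 -0.08  1.34  1.76] grip 0.182 F [ 0.83  0.79 -1.45]
n 2 dr/row [ 0.01 -0.01 -0.01]
0 [ 0.03 -0.01  1.85]
1 [ 0.03 -0.01  1.85]
t 17.75 pos [ 0.4912 -0.2772  0.2269] jawdeg 70.2 tiltz [-0.  0. -1.] j [-0.03  0.14  0.55  1.68 -0.08  1.34  1.76] grip 0.179 F [ 0.08 -0.18 -1.95]
n 2 dr/row [ 0.01 -0.01  0.  ]
0 [ 0.03 -0.02  1.85]
1 [ 0.03 -0.02  1.85]
```

>>> move_arm(
  jaw=[255, 255, 255, 255, 255],
  slide=[
    [0, 0, 1.2],
    [0, 0, 1.2],
    [0, 0, 1.2],
    [0, 0, 0],
    [0, 0, 0],
  ],
  dr=[
    [0, 0, 0],
    [0, 0, 0],
    [0, 0, 0],
    [0, 0, 0],
    [0, 0, 0],
  ],
)

```text
time: 18.3
position: [0.4907, -0.2775, 0.1904]
tool_rot: [-0.541, -3.093, -0.0]
ft_force: [0.3, 0.7, -0.7]
grip_width: 0.181
```

```bash
cat > chk.py <<'E'
from h import *
import sys
plan([.4904,-.2773,.166],70.2,step=3.5)
out=[]
c=get_state()["position"]
n,off='side',(235,220)
p,d=get_image(n)
im=cv2.resize(p[off[1]:off[1]+90,off[0]:off[0]+100],None,fx=6,fy=6,interpolation=cv2.INTER_CUBIC).copy()
raw=im.copy();z=c[2]-.077
draw(im,n,box(c[:2],-19.8,.022,.006,z,z+.024),off,6,(255,0,255))
draw(im,n,box([.4915,-.2775],-19.8,.020,.012,.077,.081),off,6,(255,0,0))
cv2.imwrite(sys.argv[1],im[:,:,::-1])
W=cloud(n,d);pp=p.astype(int)
m=(pp[:,:,0]>pp[:,:,2]+35)&(W[:,:,2]>.082)&(W[:,:,2]<.16)&(abs(W[:,:,1]-c[1])<.015)&(abs(W[:,:,0]-c[0])<.03)
q=W[m]; R=Ro.from_rotvec(get_state()["tool_rot"]).as_matrix()
print(len(q),np.percentile((q-c)@R*1000,[3,50,97],axis=0).round(1),"zmin",q[:,2].min())
plan([.4904,-.2773,.166],70.2,step=3.5)
E
python3 chk.py pics/s14.png
```

```text
t 18.3 pos [ 0.4907 -0.2775  0.1904] jawdeg 70.2 tiltz [-0.001  0.    -1.   ] j [-0.03  0.17  0.55  1.73 -0.09  1.27  1.77] grip 0.181 F [ 0.34  0.67 -0.7 ]
n 1 dr/row [-0.   -0.07 -0.04]
0 [0.03 0.01 2.44]
124 [[-11.5  -5.4  52. ]
 [ -1.9  -2.9  62.8]
 [  7.6   0.5  76.6]] zmin 0.08214488112203955
t 18.35 pos [ 0.4911 -0.2778  0.191 ] jawdeg 70.2 tiltz [-0. -0. -1.] j [-0.03  0.17  0.55  1.73 -0.09  1.27  1.77] grip 0.184 F [-0.1  -0.08 -2.02]
n 1 dr/row [-0.    0.   -0.04]
0 [0.08 0.02 2.5 ]
```

View pics/s14.png

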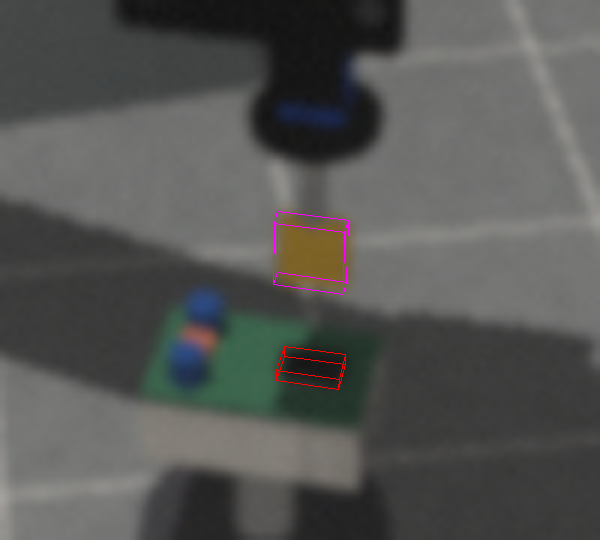

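>>> move_arm(
  jaw=[255, 255, 255, 255],
  slide=[
    [0.05, 0, 0.8],
    [0, 0, 0.8],
    [0, 0, 0.3],
    [0, 0, 0],
  ],
  dr=[
    [0, 0, 0],
    [0, 0, 0],
    [0, 0, 0],
    [0, 0, 0],
  ],
)

```text
time: 18.75
position: [0.4901, -0.2772, 0.1712]
tool_rot: [-0.541, -3.093, -0.001]
ft_force: [0.0, 0.3, -1.1]
grip_width: 0.183
```

>>> move_arm(
  jaw=[255, 255, 255, 255],
  slide=[
    [0, 0, 0.2],
    [0, 0, 0.2],
    [0, 0, 0.1],
    [0, 0, 0],
  ],
  dr=[
    [0, 0, 0],
    [0, 0, 0],
    [0, 0, 0],
    [0, 0, 0],
  ],
)

```text
time: 19.15
position: [0.4905, -0.2774, 0.167]
tool_rot: [-0.541, -3.095, -0.0]
ft_force: [0.2, -0.1, -1.5]
grip_width: 0.184
```

```bash
python3 chk.py pics/s15.png
```

```text
t 19.15 pos [ 0.4905 -0.2774  0.167 ] jawdeg 70.2 tiltz [-0.  0. -1.] j [-0.02  0.18  0.55  1.76 -0.1   1.22  1.78] grip 0.184 F [ 0.2  -0.08 -1.47]
n 1 dr/row [ 0.01 -0.   -0.04]
0 [0.02 0.01 0.1 ]
126 [[-12.1  -4.9  52.1]
 [ -2.2  -2.5  63.9]
 [  9.    0.6  76.8]] zmin 0.08313501175235072
t 19.2 pos [ 0.4906 -0.2775  0.1671] jawdeg 70.2 tiltz [ 0.  0. -1.] j [-0.02  0.18  0.55  1.76 -0.1   1.22  1.78] grip 0.186 F [-0.18  0.5  -0.87]
n 1 dr/row [ 0.01  0.01 -0.04]
0 [0.02 0.01 0.11]
```

View pics/s15.png

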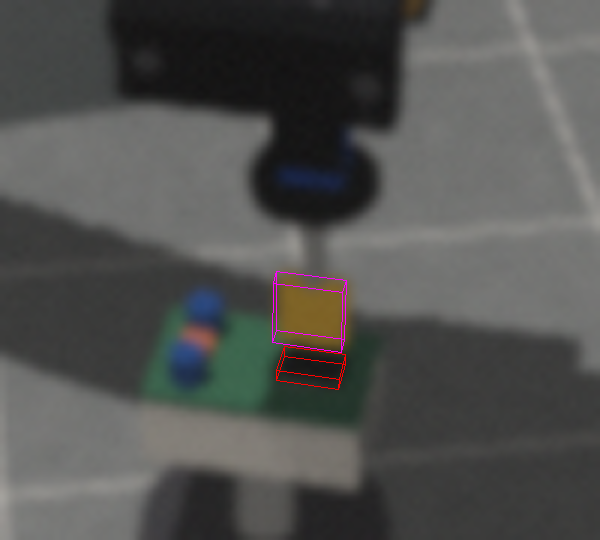

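>>> move_arm(
  jaw=[255, 255, 255, 255, 255],
  slide=[
    [0.1, 0, 0.1],
    [0, 0, 0],
    [0, 0, 0],
    [0, 0, 0],
    [0, 0, 0],
  ],
  dr=[
    [0, 0, 0],
    [0, 0, 0],
    [0, 0, 0],
    [0, 0, 0],
    [0, 0, 0],
  ],
)

```text
time: 19.7
position: [0.4897, -0.2772, 0.1661]
tool_rot: [0.541, 3.094, 0.0]
ft_force: [1.0, -0.0, -1.3]
grip_width: 0.183
```

```bash
python3 chk.py pics/s16.png
```

```text
t 19.7 pos [ 0.4897 -0.2772  0.1661] jawdeg 70.2 tiltz [ 0.  0. -1.] j [-0.02  0.18  0.55  1.77 -0.1   1.22  1.78] grip 0.183 F [ 1.03 -0.03 -1.27]
n 1 dr/row [ 0.01  0.01 -0.03]
0 [-0.07  0.01  0.01]
133 [[-12.9  -5.5  52.5]
 [ -1.6  -2.8  62.8]
 [  8.6   1.9  77.2]] zmin 0.08303645273404259
t 19.75 pos [ 0.4897 -0.2772  0.1661] jawdeg 70.2 tiltz [ 0. -0. -1.] j [-0.02  0.18  0.55  1.77 -0.1   1.22  1.78] grip 0.18 F [-0.08 -0.07 -1.34]
n 1 dr/row [ 0.    0.01 -0.04]
0 [-0.07  0.01  0.01]
```

View pics/s16.png

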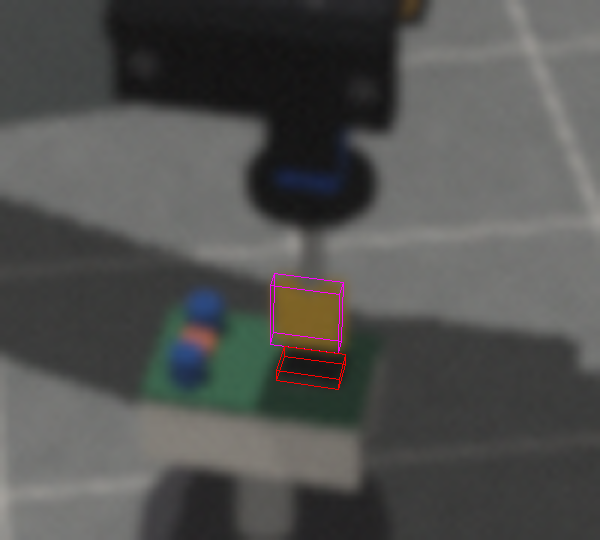

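```bash
python3 -c "
from bench import *
print(close_job())"
```

```text
the job is handed in; nothing more can be done
None
```

I handed the job in at about 19.8 s, with the module let go on the pedestal and the arm still holding the probe over the chip. `close_job()` gave no verdict.

**Module on the pedestal:** After I let go and backed off, the module sat 1 to 2 mm from the pedestal centre in both cameras. Its board read 76 to 77 mm high, where 77 mm is expected when it rests level on the pedestal. It is turned about −20°. I did not measure its tilt directly, but it looked level in the picture.

**Probe carry:** The probe came straight up out of the holder. It crossed the decade box with its tip about 150 mm above the bench, against 110 mm for the knobs. No wrist-force reading during the probe work suggested a bump.

**Final pose** (the tip and chip figures come mainly from the side camera):

| Check | Last reading | Required |
|---|---|---|
| Tip above chip | about 8 to 9 mm | 3 to 14 mm |
| Tip sideways from chip centre | within about 1 to 2 mm | under 6 mm |
| Blade to chip's long side | under 1° (from the gripper angle) | under 0.2 rad (11.5°) |
| Tool tilt | about 0 | under 0.12 rad |
| Grip opening | 16 mm, the handle's thickness | probe held |

**What disagreed:** The two cameras differ by up to about 7 mm in y on the left side of the bench and 2 to 4 mm near the pedestal. I relied on the side camera, which matched the arm's own position to 1 to 2 mm. Once corrected for that offset, the top camera put the chip in the same place.

At the final pose the top view was partly blocked by the arm. Alignment across the chip therefore rests on the side camera's depth and the earlier top-view fix of the chip.

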